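Unload the vise and start the batch inspection

ROBOT

A 6-joint arm with a two-finger parallel gripper is mounted at the origin on the work surface. World frame = base frame: x ahead of the robot, y to its left, z up, the work surface at z = 0. Lengths are in mm, angles in rad, forces in N, time in s.
With the tool pointing down it reaches from about 350 to 725 mm from the base axis. Payload 4.3 kg.
Tool frame: the origin (TCP) lies midway between the tips of the shut fingers; the grasp point (between the pads) lies 19 mm behind it; z points along the fingers, x is the direction in which the jaws open and shut, and the axes are right-handed (so a half turn about z gives the same grasp; the last joint's range is limited). The gripper opens to 85 mm and grips with 20 to 120 N. Pads are 22 mm wide; open, the fingers measure 114 mm over their backs; the gripper's body (76 mm by 85 mm) begins 54 mm behind the grasp point. The pads swing forward as they close: fully open they stand 13 mm farther back than shut.
Start: joints at [-1.331, 0.377, 0.081, 1.274, 0, 1.46], TCP at [197.071, -540.213, 231.329] pointing down, gripper open.
Joint ranges: [-2.72, 2.72], [-0.84, 1.66], [-1.02, 1.22], [-1.77, 2.12], [-1.37, 1.28], [-3.14, 3.14]. Speed limits (rad/s): [2.57, 2.57, 3.14, 3.14, 3.14, 3.14].

INTERFACE

Orientations are given as a 3x3 rotation matrix whose columns are the frame's x, y, z axes.
In Python, from plant import * gives the robot as it stands. The module is installed in compiled form; this text tells all that it offers.
- The arm moves only by the shell command python3 -m jog 'ROWS' [FORCE]. ROWS is JSON, a list of rows, each a list of 3 entries, a list of its own where there are three numbers: the shift along the tool's x, y, z normalised to -1 to 1, where 1 is 0.15 m, then the turn, a rotation vector about the tool's x, y, z normalised to -1 to 1, where 1 is 90 degrees, then the gripper command: -1 is shut, 1 is fully open, values between are in proportion. In form: [[[dx, dy, dz], [ax, ay, az], fingers], ...]. A call has 1 to 12 rows; each row shifts and turns the commanded pose from where the row before left it, along the tool's axes as they then stand; what a row does not reach is not made up. A row lasts 1/8 s, in which the tool goes at most 62.5 mm and 10.7 degrees, less where a joint would pass 70% of its speed; a pose out of reach is approached as far as the arm can. A call with a number of a shift or a turn outside -1 to 1 is refused whole. A call with a gripper value outside its range is refused whole. The fingers move at their own pace and stop on an object; FORCE is the grip in N (left out, the last holds). Time passes only in rows, so rows that do not move let the fingers close. It gives the time, the measured TCP pose, the force and the opening at its end, in the units of the state.
- observe(): the state, without advancing time (a new reading comes with each control period).
- get_image(name): name is "scene" or "top"; returns a dict with "image" (420x560x3 uint8, red, green, blue), "fx", "fy", "cx", "cy" (pixels), "dist" ([k1, k2, p1, p2, k3] as OpenCV has them; the pictures are not rectified), "camera_from_world" (4x4, takes a point from world to camera coordinates). Camera axes: x right, y down, z forward; pixel columns grow to the right and rows downward; lengths in mm; the calibration is good to about 2 mm. A picture is of the moment at which its call begins. There is no depth.
- hand_in(): hands the job in, once; it reports no verdict.
The state is a dict: "time": time; "joint_positions": joint angles; "joint_vel": joint speeds; "joint_efforts": joint torques, N m; "tool_pos": TCP position; "tool_rot": TCP orientation; "force": force on the tool from outside, world axes, zero at the start; "moment": the same for the moment, N m; "finger_gap": opening from 0.0 (shut) to 1.0 (fully open).
Only numpy, scipy, OpenCV 4.12 (cv2) and the standard library are available. Lean on these libraries where they do the work, as an engineer would, in place of code of your own. Each camera call takes 0.05 s, during which the arm holds its last target.

TASK

Slide the vise's jaw well open, lift the finished block out, and lay it and every other stepped block on the bench flat on the floor of the grey tray, none stacked or standing on end; leave the empty vise with its jaw slid fully closed again. Slide the tray along the bench, without lifting it, until it sits squarely on the white light plate with no edge hanging over. With the loaded tray in place, press the start button fully down for a moment and let it come up again, and leave the other things on the bench where they are.

Things in the scene. Friction and masses are not known exactly. Their poses are not given: they have to be found in the camera images.
- vise: Low dark steel vise fixed to the bench: bed 200 x 70 mm (x, y), its top 24 mm above the bench. Origin at the centre of its underside; its x runs along the bed from the fixed jaw (bed-wide block, x = -90 to -60 mm, top at 48 mm) towards the sliding jaw. A block is held between the jaws, lengthwise along x, centre at x = -24.5 mm, foot on the bed. The sides of the bed are open to the fingers.
- vise_jaw (a joint): Travel of the vise's sliding jaw along the vise's x, m: 0 closed on the block, 0.045 fully open; it stays where it is left and takes 3 N or so to slide. The jaw is 60 mm wide, 30 mm thick, top 48 mm above the bench; its face is at vise x = 11 mm when closed, and it has an 8 mm lip over the foot of the held block, so the block cannot be lifted until the jaw is open.
- jaw_knob (a point): Middle of the upright black cylindrical knob on the sliding jaw (18 mm diameter, 42 mm tall; from 60 to 102 mm above the bench, this point 81 mm above the bench). It moves with the jaw; pinch it from above or push it.
- vise_part: Milled bare-aluminium stepped block, T-shaped from the side: a foot 70 x 26 x 16 mm with a boss 40 x 26 x 16 mm centred on top, 32 mm high in all, about 0.12 kg. Origin at its very centre, 16 mm above its underside; x along the 70 mm length, y across the 26 mm width, z up through the boss. At the start it is held in the vise, boss up.
- part1: Milled bare-aluminium stepped block, T-shaped from the side: a foot 70 x 26 x 16 mm with a boss 40 x 26 x 16 mm centred on top, 32 mm high in all, about 0.12 kg. Origin at its very centre, 16 mm above its underside; x along the 70 mm length, y across the 26 mm width, z up through the boss. At the start it stands foot down on the bench on or near the white light plate; it may be absent.
- part2: Milled bare-aluminium stepped block, T-shaped from the side: a foot 70 x 26 x 16 mm with a boss 40 x 26 x 16 mm centred on top, 32 mm high in all, about 0.12 kg. Origin at its very centre, 16 mm above its underside; x along the 70 mm length, y across the 26 mm width, z up through the boss. At the start it stands foot down on the bench on or near the white light plate; it may be absent.
- part3: Milled bare-aluminium stepped block, T-shaped from the side: a foot 70 x 26 x 16 mm with a boss 40 x 26 x 16 mm centred on top, 32 mm high in all, about 0.12 kg. Origin at its very centre, 16 mm above its underside; x along the 70 mm length, y across the 26 mm width, z up through the boss. At the start it stands foot down on the bench on or near the white light plate; it may be absent.
- tray: Loose grey plastic open tray, outside 250 x 150 x 30 mm (x, y, z), walls and floor 4 mm thick, 0.4 kg. Origin at the centre of its underside, x along its length, z up. Stands on the bench beside the light plate, on the vise's side.
- plate: White light plate of the camera station, 280 x 180 mm (x, y) with a thin dark frame, flush with the bench so that things slide onto it. Origin at its centre at bench height, x along its length. Two grey camera heads on posts stand behind it, 290 to 370 mm from the origin along its x, 175 mm tall.
- start_top (a point): Centre of the top face of the station's start button: a grey round push button 32 mm in diameter on a small grey console 90 x 90 x 45 mm at the right of the plate. The point moves with the button.
- start (a joint): How far the start button is pressed, m: 0 released, 0.006 fully down; a spring (5 N fully down) returns it.
- gauge_case: Bystander: closed wooden gauge case 90 x 120 x 50 mm, beside the console; origin at the centre of its underside.
- v_block: Bystander: dark steel V-block 60 x 60 x 49 mm, beyond the console and case; origin at the centre of its underside.
- plug_gauge: Bystander: plug gauge lying on the bench, 122 mm long along its x, 28 mm thick, beyond the vise; origin under its middle.
- caliper: Bystander: steel caliper with black head lying flat, 220 mm long along its x, 10 mm thick, just beyond the light plate; origin under its beam's middle.

How it is judged:
By the outcome, as a careful person would: the job done as asked, in the order asked, and still so for the second after the job is handed in, with the robot touching nothing.
Of part1, part2, part3 only 1 to 3 are there at a start; the rules pass over those that are not, and their reading is None.
At some moment in a run one of part1, part2, part3, tray may be knocked a few centimetres aside while the robot is not near it.
Once in a run the grip may slacken for a moment while it holds something.
It also fails if it takes over 210 s, if anything falls off the work surface, if the arm or the gripper's body presses on something with over 40 N, if the wrist force passes 120 N, or if a joint passes its speed limit or range.

## Working session

There is one attempt and no reset: what is moved stays moved. The work goes in short steps, Python scripts to look and compute and a shell command to move; the robot and the scene stay as the last step left them, time stands still between calls to the robot, and variables do not carry over. Pictures are saved under pics/ and viewed, and the job is handed in when it is done.

```bash
mkdir -p pics; ls
cat > h.py <<'E'
import numpy as np, cv2
from plant import *
def snap(name,fn):
    d=get_image(name); cv2.imwrite('pics/'+fn+'.png',d['image'][:,:,::-1]); np.savez('pics/'+fn+'.npz',**{k:np.array(v) for k,v in d.items()}); return d
def load(fn): return dict(np.load('pics/'+fn+'.npz'))
def K(d): return np.array([[d['fx'],0,d['cx']],[0,d['fy'],d['cy']],[0,0,1]],float)
def px2w(d,uv,z):
    uv=np.array(uv,float).reshape(-1,1,2); n=cv2.undistortPoints(uv,K(d),np.array(d['dist'],float)).reshape(-1,2)
    T=np.array(d['camera_from_world']);R=T[:3,:3];c=-R.T@T[:3,3]
    r=np.c_[n,np.ones(len(n))]@R
    return c+r*((z-c[2])/r[:,2])[:,None]
def w2px(d,P):
    T=np.array(d['camera_from_world']);P=np.array(P,float).reshape(-1,3)
    return cv2.projectPoints(P,cv2.Rodrigues(T[:3,:3])[0],T[:3,3],K(d),np.array(d['dist'],float))[0].reshape(-1,2)
E
python3 - <<'E'
from h import *
for n in('scene','top'):
    d=snap(n,n+'0'); T=np.array(d['camera_from_world']); print(n,d['fx'],d['dist'],-T[:3,:3].T@T[:3,3],T[:3,:3])
s=observe();print(s)
E
```

```text
pics
scene 398.03311391527666 [-0.106653  0.        0.        0.        0.      ] [1216.02147285 -530.78022893  703.76163948] [[ 0.64365585  0.7652695   0.00835086]
 [ 0.45897159 -0.377256   -0.80437739]
 [-0.61241508  0.52157502 -0.59405999]]
top 472.49926398168435 [-0.13763791  0.          0.          0.          0.        ] [ 408.04392583   28.58602378 1091.11373859] [[-0.01276465 -0.99961936  0.02445824]
 [-0.98598435  0.00851374 -0.16662045]
 [ 0.1663488  -0.02624229 -0.98571772]]
{'time': 0.1, 'joint_positions': array([-1.33129240e+00,  3.78009558e-01,  7.97570927e-02,  1.27441778e+00,
       -4.17911586e-05,  1.46048877e+00]), 'joint_vel': array([-1.20137008e-03, -1.13547619e-03,  2.61647533e-03,  3.13860205e-05,
        8.73610842e-04, -1.52794051e-04]), 'joint_efforts': array([ 1.79814841e-03, -4.64692783e+01,  2.70583212e+01,  1.20410789e-02,
       -4.59147600e-05, -1.42718370e-06]), 'tool_pos': array([ 196.91047397, -539.59362167,  230.4422287 ]), 'tool_rot': array([[ 3.42720301e-01, -9.39437364e-01, -4.85130702e-04],
       [-9.39435633e-01, -3.42720605e-01,  1.81051561e-03],
       [-1.86713030e-03, -1.64751386e-04, -9.99998243e-01]]), 'force': array([ 0.12167523, -0.09638827, -0.10116816]), 'moment': array([-0.0572318 ,  0.0585166 , -0.01344325]), 'finger_gap': 1.0036599849886325}
```

View pics/top0.png

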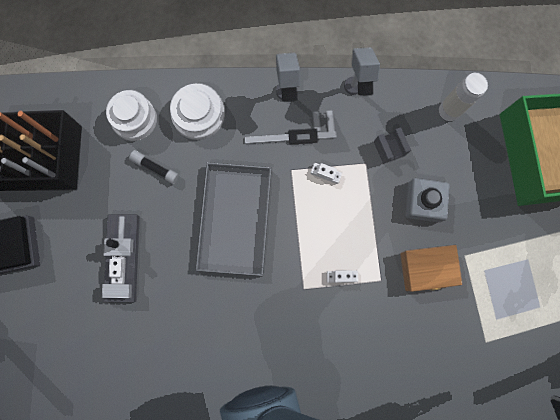

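View pics/scene0.png

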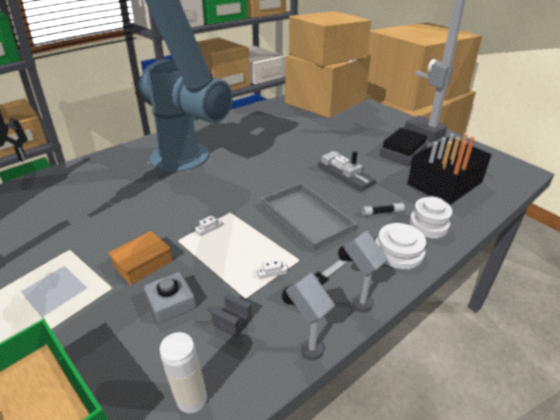

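Top view: vise at about (120,258), with its fixed jaw at the bottom (near the robot) and the knob at (112,243). The tray is at (235,219), the plate spans (292–381,165–289), and two blocks are at (324,173) and (343,277). The button console is at (428,198), the case at (432,268) and the V-block at (395,148).

Run:
```python
from h import *
d=load('top0');im=d['image']
a=cv2.resize(im[150:310,80:280],None,fx=4,fy=4,interpolation=cv2.INTER_CUBIC);cv2.imwrite('pics/za.png',a[:600,:800,::-1])
b=cv2.resize(im[140:310,270:470],None,fx=3.5,fy=3.5,interpolation=cv2.INTER_CUBIC);cv2.imwrite('pics/zb.png',b[:,:,::-1])
# plate mask
m=(im.min(2)>200).astype(np.uint8); m[:, :285]=0; m[:,390:]=0; m[:155]=0;m[300:]=0
m=cv2.morphologyEx(m,cv2.MORPH_CLOSE,np.ones((25,25)))
c=max(cv2.findContours(m,0,2)[0],key=cv2.contourArea)
P=px2w(d,cv2.convexHull(c).reshape(-1,2),0)
r=cv2.minAreaRect(P[:,:2].astype(np.float32));print('plate',r,cv2.boxPoints(r))
```

```text
plate ((557.2483520507812, -125.94261169433594), (290.7662658691406, 178.60751342773438), 5.025876998901367) [[ 404.6007    -49.718594]
 [ 420.24768  -227.6394  ]
 [ 709.896    -202.16663 ]
 [ 694.249     -24.24582 ]]
```

View pics/za.png

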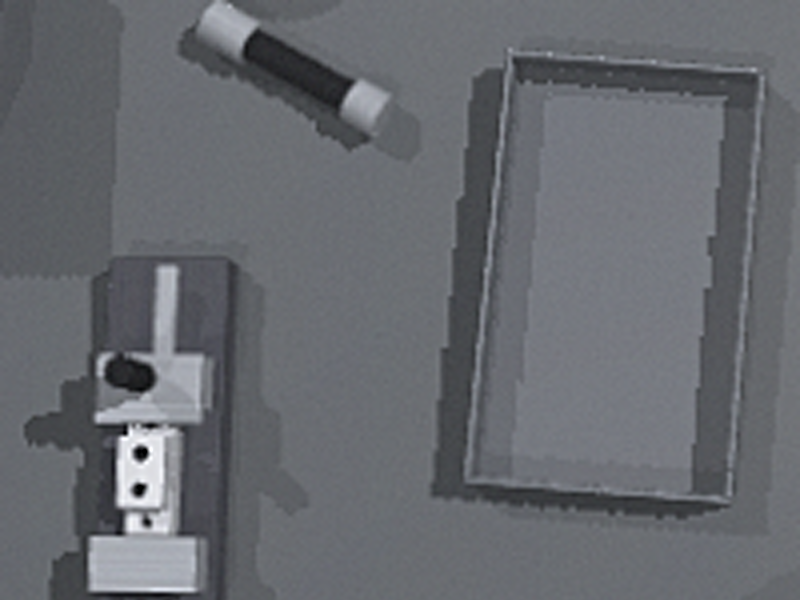

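View pics/zb.png

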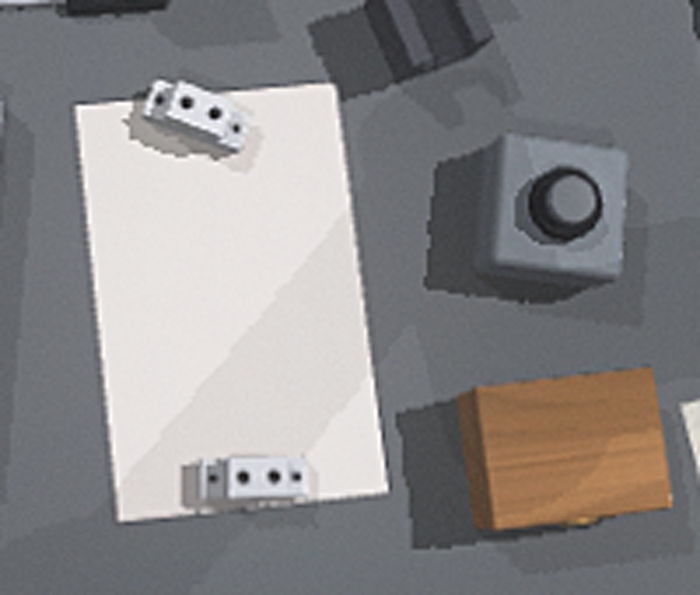

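```bash
cat >> h.py <<'E'
def zm(d,pts,s,ox,oy,z):
    p=(np.array(pts,float)+.5)/s-.5+np.array([ox,oy]); return px2w(d,p,z)
E
python3 - <<'E'
from h import *
np.set_printoptions(precision=1,suppress=True)
d=load('top0')
def rep(n,pts,s,ox,oy,z):
    P=zm(d,pts,s,ox,oy,z)[:,:2];print(n,P.mean(0));print(P.tolist() if 0 else P)
    if len(P)==4: print('  sides',[np.round(np.linalg.norm(P[i]-P[i-1])) for i in range(4)],[np.round(np.degrees(np.arctan2(*(P[i]-P[i-1])[::-1])),1) for i in range(4)])
    return P
B=(3.5,270,140);A=(4,80,150)
rep('plate',[(76,103),(333,85),(388,492),(118,521)],*B,0)
rep('tray',[(508,50),(764,72),(732,502),(465,483)],*A,30)
rep('A boss',[(243,476),(274,476)],*B,32)
rep('A foot',[(213,478),(296,477)],*B,16)
rep('B boss',[(186,103),(215,113)],*B,32)
rep('B foot',[(160,100),(236,128)],*B,16)
rep('V boss',[(140,453),(139,489)],*A,56)
rep('V foot',[(147,522)],*A,40)
rep('jaw',[(98,355),(212,355),(212,410),(98,410)],*A,48)
rep('fixed',[(90,540),(205,540)],*A,48)
rep('bed far',[(108,258),(234,258)],*A,24)
rep('knobtop',[(118,369)],*A,102)
rep('knob bottom',[(143,376)],*A,60)
rep('button',[(573,198)],*B,55)
rep('console',[(505,135),(628,150),(615,272),(493,262)],*B,45)
E
```

```text
plate [ 551.2 -126.3]
[[ 684.7  -25.7]
 [ 696.7 -202.7]
 [ 419.4 -228.2]
 [ 403.8  -48.7]]
  sides [np.float64(282.0), np.float64(177.0), np.float64(278.0), np.float64(180.0)] [np.float64(4.7), np.float64(-86.1), np.float64(-174.7), np.float64(95.0)]
tray [564.3 108.1]
[[695.3 172. ]
 [680.9  23.7]
 [434.7  43.8]
 [446.4 192.9]]
  sides [np.float64(250.0), np.float64(149.0), np.float64(247.0), np.float64(150.0)] [np.float64(-4.8), np.float64(-95.6), np.float64(175.3), np.float64(85.5)]
A boss [ 430.9 -137. ]
[[ 431.1 -127. ]
 [ 430.7 -147. ]]
A foot [ 430.3 -136.9]
[[ 430.5 -109.8]
 [ 430.2 -164.1]]
B boss [ 672.8 -106.5]
[[ 676.2  -96.9]
 [ 669.3 -116. ]]
B foot [ 672.7 -106.7]
[[ 682.4  -81.4]
 [ 662.9 -132. ]]
V boss [452.3 369.8]
[[462.2 369.8]
 [442.5 369.7]]
V foot [424.7 369.9]
[[424.7 369.9]]
jaw [501.9 365.4]
[[517.4 398.7]
 [517.2 333.3]
 [486.5 332.3]
 [486.6 397.4]]
  sides [np.float64(31.0), np.float64(65.0), np.float64(31.0), np.float64(65.0)] [np.float64(2.4), np.float64(-90.2), np.float64(-178.1), np.float64(89.9)]
fixed [414.6 366.8]
[[414.5 399.4]
 [414.8 334.2]]
bed far [575.9 366.6]
[[576.1 403.8]
 [575.6 329.4]]
knobtop [504.2 368.3]
[[504.2 368.3]]
knob bottom [504.4 368.3]
[[504.4 368.3]]
button [ 606.1 -347.1]
[[ 606.1 -347.1]]
console [ 603.8 -342.1]
[[ 650.7 -307.1]
 [ 640.3 -391.2]
 [ 558.4 -376.1]
 [ 565.9 -293.8]]
  sides [np.float64(86.0), np.float64(85.0), np.float64(83.0), np.float64(83.0)] [np.float64(-8.9), np.float64(-97.0), np.float64(169.5), np.float64(84.8)]
```

```bash
cat >> h.py <<'E'
def plan(x,y,z,yaw,n,g=1):
    s=observe();p=np.array(s['tool_pos']);R=np.array(s['tool_rot'])
    from scipy.spatial.transform import Rotation as Ro
    c,si=np.cos(np.radians(yaw)),np.sin(np.radians(yaw))
    Rt=np.array([[c,si,0],[si,-c,0],[0,0,-1.]])
    rv=Ro.from_matrix(R.T@Rt).as_rotvec(); st=rv/n; dw=(np.array([x,y,z])-p)/n
    print('pos',p.round(1),'yaw',np.degrees(np.arctan2(R[1,0],R[0,0])).round(1),'F',np.array(s['force']).round(1),'gap',round(s['finger_gap'],3),'t',round(s['time'],2),'perrow mm',np.linalg.norm(dw).round(1),'deg',np.degrees(np.linalg.norm(st)).round(1))
    rows=[]
    for k in range(n):
        sh=(R.T@dw)/150; rows.append([[round(float(v),3) for v in sh],[round(float(v)/(np.pi/2),3) for v in st],g]); R=R@Ro.from_rotvec(st).as_matrix()
    print(str(rows).replace(' ',''))
E
python3 - <<'E'
from h import *
plan(450,-50,230,10,10)
# button height: triangulate
E
python3 - <<'E'
from h import *
d=load('scene0');im=d['image']
a=cv2.resize(im[250:340,110:230],None,fx=6,fy=6,interpolation=cv2.INTER_CUBIC);cv2.imwrite('pics/zc.png',a[:,:,::-1])
E
```

```text
pos [ 196.9 -539.6  230.4] yaw -70.0 F [ 0.1 -0.1 -0.1] gap 1.004 t 0.1 perrow mm 55.1 deg 8.0
[[[-0.249,-0.27,0.001],[-0.0,0.0,-0.089],1],[[-0.209,-0.302,0.001],[-0.0,0.0,-0.089],1],[[-0.165,-0.328,0.001],[-0.0,0.0,-0.089],1],[[-0.117,-0.348,0.001],[-0.0,0.0,-0.089],1],[[-0.068,-0.361,0.001],[-0.0,0.0,-0.089],1],[[-0.017,-0.367,0.0],[-0.0,0.0,-0.089],1],[[0.034,-0.366,0.0],[-0.0,0.0,-0.089],1],[[0.085,-0.357,0.0],[-0.0,0.0,-0.089],1],[[0.134,-0.342,0.0],[-0.0,0.0,-0.089],1],[[0.18,-0.32,0.0],[-0.0,0.0,-0.089],1]]
```

View pics/zc.png

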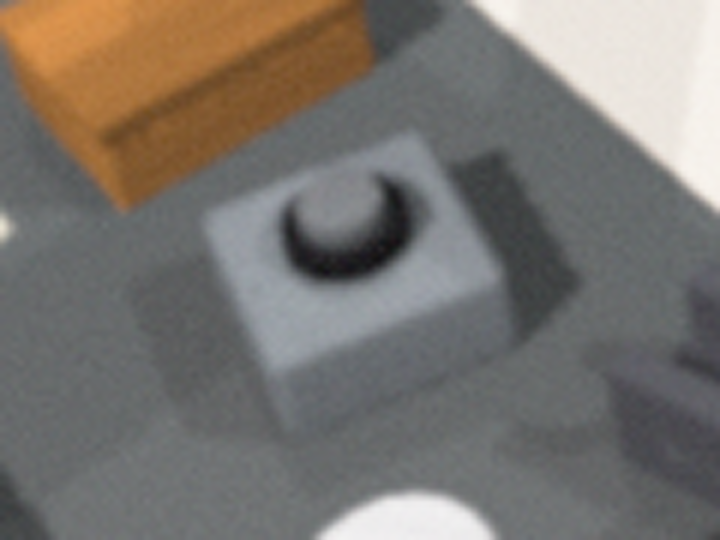

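The scene view shows the button's grey top at about (342,203) in the crop, in a black ring on the console. I'll fix its height later. Now moving to the vise.

```bash
python3 -m jog '[[[-0.249,-0.27,0],[0,0,-0.089],1],[[-0.209,-0.302,0],[0,0,-0.089],1],[[-0.165,-0.328,0],[0,0,-0.089],1],[[-0.117,-0.348,0],[0,0,-0.089],1],[[-0.068,-0.361,0],[0,0,-0.089],1],[[-0.017,-0.367,0],[0,0,-0.089],1],[[0.034,-0.366,0],[0,0,-0.089],1],[[0.085,-0.357,0],[0,0,-0.089],1],[[0.134,-0.342,0],[0,0,-0.089],1],[[0.18,-0.32,0],[0,0,-0.089],1]]' 40
python3 - <<'E'
from h import *
plan(504,368.5,150,90,10)
import numpy as np
d=load('scene0');e=load('top0')
u=(np.array([342,203])+.5)/6-.5+np.array([110,250]); v=(np.array([573,200])+.5)/3.5-.5+np.array([270,140])
for z in (50,55,60,65,70): print(z,px2w(d,u,z)[0,:2].round(1),px2w(e,v,z)[0,:2].round(1))
E
```

```text
time: 1.35
tool_pos: [449.7, -48.7, 231.1]
tool_rot: [[0.984, 0.181, -0.0], [0.181, -0.984, -0.0], [-0.0, 0.0, -1.0]]
force: [0.2, -0.5, -0.1]
finger_gap: 0.998
pos [449.7 -48.7 231.1] yaw 10.4 F [ 0.2 -0.5 -0.1] gap 0.998 t 1.35 perrow mm 42.8 deg 8.0
[[[0.086,-0.267,0.054],[-0.0,0.0,-0.088],1],[[0.122,-0.253,0.054],[-0.0,0.0,-0.088],1],[[0.156,-0.233,0.054],[-0.0,0.0,-0.088],1],[[0.187,-0.209,0.054],[-0.0,0.0,-0.088],1],[[0.214,-0.182,0.054],[-0.0,0.0,-0.088],1],[[0.237,-0.15,0.054],[-0.0,0.0,-0.088],1],[[0.255,-0.116,0.054],[-0.0,0.0,-0.088],1],[[0.269,-0.08,0.054],[-0.0,0.0,-0.088],1],[[0.277,-0.041,0.054],[-0.0,0.0,-0.088],1],[[0.28,-0.003,0.054],[-0.0,0.0,-0.088],1]]
50 [ 589.  -337.8] [ 605.7 -348.8]
55 [ 593.8 -339.3] [ 604.8 -347. ]
60 [ 598.6 -340.8] [ 603.8 -345.2]
65 [ 603.4 -342.3] [ 602.9 -343.4]
70 [ 608.2 -343.7] [ 601.9 -341.6]
```

Button top triangulates to (603,−343,65).

```bash
python3 -m jog '[[[0.086,-0.267,0.054],[0,0,-0.088],1],[[0.122,-0.253,0.054],[0,0,-0.088],1],[[0.156,-0.233,0.054],[0,0,-0.088],1],[[0.187,-0.209,0.054],[0,0,-0.088],1],[[0.214,-0.182,0.054],[0,0,-0.088],1],[[0.237,-0.15,0.054],[0,0,-0.088],1],[[0.255,-0.116,0.054],[0,0,-0.088],1],[[0.269,-0.08,0.054],[0,0,-0.088],1],[[0.277,-0.041,0.054],[0,0,-0.088],1],[[0.28,-0.003,0.054],[0,0,-0.088],1],[[0,0,0],[0,0,0],1]]' 40
python3 - <<'E'
from h import *
plan(504,368.5,72,90,3)
E
```

```text
time: 2.72
tool_pos: [506.1, 368.3, 148.4]
tool_rot: [[0.008, 1.0, -0.002], [1.0, -0.008, -0.001], [-0.001, -0.002, -1.0]]
force: [0.0, -1.0, 0.5]
finger_gap: 0.999
pos [506.1 368.3 148.4] yaw 89.5 F [ 0.  -1.   0.5] gap 0.999 t 2.73 perrow mm 25.5 deg 0.2
[[[0.0,-0.004,0.17],[-0.0,0.0,-0.002],1],[[0.0,-0.005,0.17],[-0.0,0.0,-0.002],1],[[0.0,-0.005,0.17],[-0.0,0.0,-0.002],1]]
```

```bash
python3 -m jog '[[[0,-0.005,0.17],[0,0,-0.002],1],[[0,-0.005,0.17],[0,0,-0.002],1],[[0,-0.005,0.17],[0,0,-0.002],1],[[0,0,0],[0,0,0],-1],[[0,0,0],[0,0,0],-1],[[0,0,0],[0,0,0],-1],[[0,0,0],[0,0,0],-1],[[0,0,0],[0,0,0],-1],[[0,0,0],[0,0,0],-1]]' 50
python3 - <<'E'
from h import *
plan(553,368.5,72,90,6)
snap('top','t1');snap('scene','s1')
E
```

```text
time: 3.85
tool_pos: [505.8, 369.4, 75.6]
tool_rot: [[0.001, 1.0, 0.003], [1.0, -0.001, 0.006], [0.006, 0.003, -1.0]]
force: [-1.3, 7.6, 1.4]
finger_gap: 0.192
pos [505.8 369.4  75.6] yaw 90.0 F [-1.3  7.6  1.4] gap 0.192 t 3.85 perrow mm 7.9 deg 0.1
[[[-0.001,0.052,0.004],[0.0,-0.001,-0.0],1],[[-0.001,0.052,0.004],[0.0,-0.001,-0.0],1],[[-0.001,0.052,0.004],[0.0,-0.001,-0.0],1],[[-0.001,0.052,0.004],[0.0,-0.001,-0.0],1],[[-0.001,0.052,0.004],[0.0,-0.001,-0.0],1],[[-0.001,0.052,0.004],[0.0,-0.001,-0.0],1]]
```

View pics/s1.png

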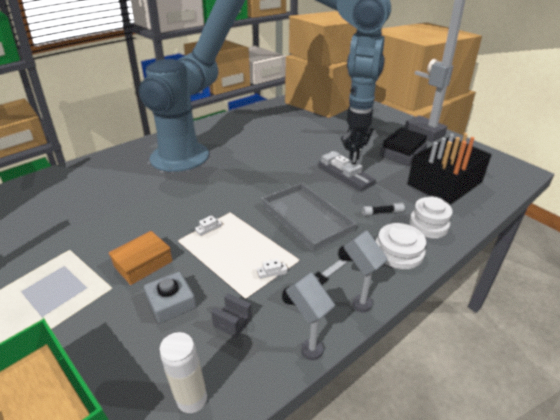

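Knob pinched (opening ≈17 mm). Sliding open.

```bash
python3 -m jog '[[[0.006,0.05,0],[0,0,0],-1],[[0,0.05,0],[0,0,0],-1],[[0,0.05,0],[0,0,0],-1],[[0,0.05,0],[0,0,0],-1],[[0,0.05,0],[0,0,0],-1],[[0,0.05,0],[0,0,0],-1],[[0,0,0],[0,0,0],-1],[[0,0,0],[0,0,0],-1]]' 60
```

```text
time: 4.95
tool_pos: [550.7, 368.9, 75.6]
tool_rot: [[0.001, 1.0, 0.003], [1.0, -0.001, 0.004], [0.004, 0.003, -1.0]]
force: [-1.6, 4.7, 3.8]
finger_gap: 0.188
```

Release, rise, check, then go above the block.

```bash
python3 -m jog '[[[0,0,0],[0,0,0],1],[[0,0,0],[0,0,0],1],[[0,0,0],[0,0,0],1],[[0,0,0],[0,0,0],1],[[0,0,-0.2],[0,0,0],1],[[0,0,-0.2],[0,0,0],1],[[0,-0.2,-0.1],[0,0,0],1],[[0,-0.24,0],[0,0,0],1],[[0,-0.24,0],[0,0,0],1],[[0,0,0],[0,0,0],1],[[0,0,0],[0,0,0],1]]' 60
python3 - <<'E'
from h import *
d=snap('top','t2')
a=cv2.resize(d['image'][150:310,80:280],None,fx=4,fy=4,interpolation=cv2.INTER_CUBIC);cv2.imwrite('pics/z2.png',a[:600,:800,::-1])
plan(452.3,369.8,34,90,4)
E
```

```text
time: 6.32
tool_pos: [448.3, 367.4, 149.0]
tool_rot: [[0.002, 1.0, 0.001], [1.0, -0.002, 0.0], [0.0, 0.001, -1.0]]
force: [0.7, -0.2, 0.4]
finger_gap: 1.002
pos [448.7 367.4 148.9] yaw 89.9 F [0.3 0.6 0.3] gap 1.003 t 6.38 perrow mm 28.8 deg 0.0
[[[0.004,0.006,0.192],[0.0,-0.0,-0.0],1],[[0.004,0.006,0.192],[0.0,-0.0,-0.0],1],[[0.004,0.006,0.192],[0.0,-0.0,-0.0],1],[[0.004,0.006,0.192],[0.0,-0.0,-0.0],1]]
```

View pics/z2.png

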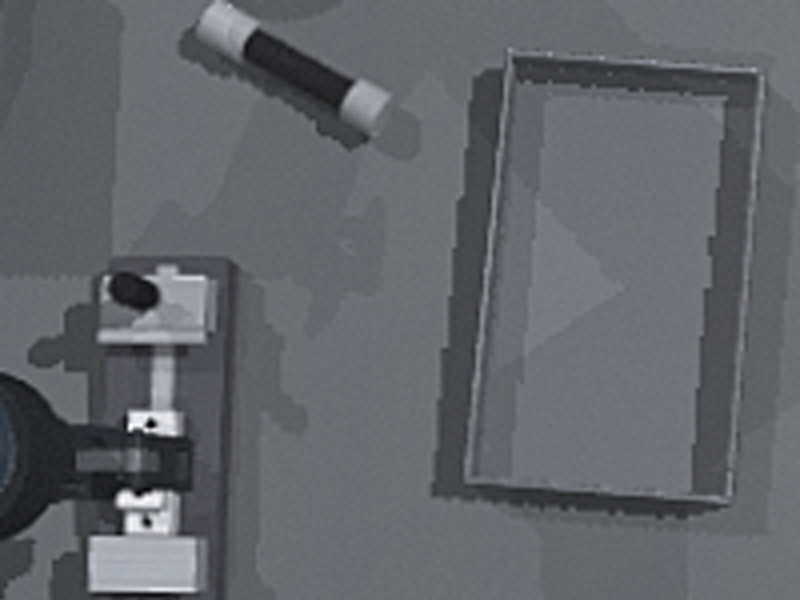

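Jaw fully open, block free. Descend and grip.

```bash
python3 -m jog '[[[0.004,0.006,0.2],[0,0,0],1],[[0.004,0.006,0.2],[0,0,0],1],[[0.004,0.006,0.2],[0,0,0],1],[[0.004,0.006,0.2],[0,0,0],1],[[0,0,0],[0,0,0],1],[[0,0,0],[0,0,0],-1],[[0,0,0],[0,0,0],-1],[[0,0,0],[0,0,0],-1],[[0,0,0],[0,0,0],-1],[[0,0,0],[0,0,0],-1]]' 60
```

```text
time: 7.62
tool_pos: [452.3, 370.3, 30.0]
tool_rot: [[0.002, 1.0, 0.002], [1.0, -0.002, 0.001], [0.001, 0.002, -1.0]]
force: [0.1, 0.8, 6.2]
finger_gap: 0.294
```

```bash
python3 -m jog '[[[0,0,-0.1],[0,0,0],-1],[[0,0,-0.2],[0,0,0],-1],[[0,0,-0.2],[0,0,0],-1],[[0,0,-0.1],[0,0,0],-1],[[0,0,0],[0,0,0],-1]]' 60
python3 - <<'E'
from h import *
plan(645.3,93.3,90,85.2,8,-1)
E
```

```text
time: 8.25
tool_pos: [451.8, 370.1, 119.8]
tool_rot: [[0.002, 1.0, 0.002], [1.0, -0.002, 0.001], [0.001, 0.002, -1.0]]
force: [-0.7, -0.7, -1.4]
finger_gap: 0.297
pos [451.8 370.1 119.8] yaw 89.9 F [-0.7 -0.7 -1.4] gap 0.297 t 8.25 perrow mm 42.4 deg 0.6
[[[-0.23,0.162,0.025],[0.0,-0.0,0.007],-1],[[-0.229,0.164,0.025],[0.0,-0.0,0.007],-1],[[-0.227,0.166,0.025],[0.0,-0.0,0.007],-1],[[-0.225,0.169,0.025],[0.0,-0.0,0.007],-1],[[-0.224,0.171,0.025],[0.0,-0.0,0.007],-1],[[-0.222,0.173,0.025],[0.0,-0.0,0.007],-1],[[-0.22,0.175,0.025],[0.0,-0.0,0.007],-1],[[-0.218,0.178,0.025],[0.0,-0.0,0.007],-1]]
```

```bash
python3 -m jog '[[[-0.23,0.162,0.025],[0,0,0.007],-1],[[-0.229,0.164,0.025],[0,0,0.007],-1],[[-0.227,0.166,0.025],[0,0,0.007],-1],[[-0.225,0.169,0.025],[0,0,0.007],-1],[[-0.224,0.171,0.025],[0,0,0.007],-1],[[-0.222,0.173,0.025],[0,0,0.007],-1],[[-0.22,0.175,0.025],[0,0,0.007],-1],[[-0.218,0.178,0.025],[0,0,0.007],-1],[[0,0,0],[0,0,0],-1],[[0,0,0],[0,0,0],-1]]' 60
python3 - <<'E'
from h import *
plan(645.3,93.3,11,85.2,3,-1)
snap('top','t3');snap('scene','s3')
a=load('top0')['image'];b=load('t3')['image']
cv2.imwrite('pics/c3.png',np.hstack([cv2.resize(b[130:320,180:400],None,fx=2.5,fy=2.5),cv2.resize(load('s3')['image'][120:320,140:400],(247*2,380))[:475] if 0 else np.zeros((475,0,3),np.uint8)])[:,:,::-1])
E
```

```text
time: 9.5
tool_pos: [642.6, 92.4, 87.2]
tool_rot: [[0.09, 0.996, -0.003], [0.996, -0.09, 0.0], [0.0, -0.003, -1.0]]
force: [0.0, 0.3, -1.3]
finger_gap: 0.293
pos [642.6  92.4  87.2] yaw 84.8 F [ 0.   0.3 -1.3] gap 0.293 t 9.5 perrow mm 25.4 deg 0.1
[[[0.003,0.006,0.169],[-0.001,-0.0,-0.001],-1],[[0.003,0.006,0.169],[-0.001,-0.0,-0.001],-1],[[0.003,0.006,0.169],[-0.001,-0.0,-0.001],-1]]
```

View pics/c3.png

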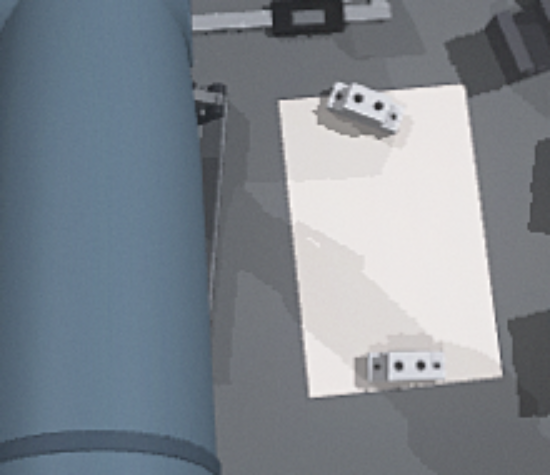

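View pics/s3.png

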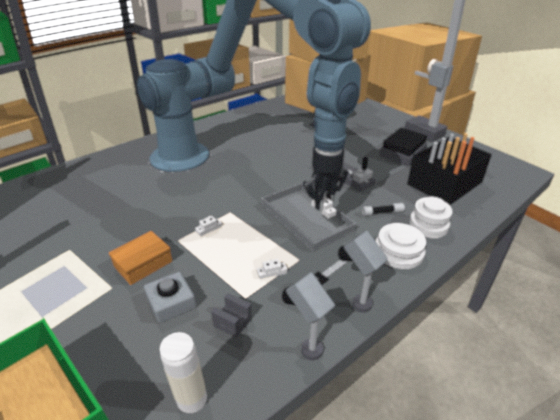

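Block still held above the tray's far end; the tray hasn't moved. Lower and release.

```bash
python3 -m jog '[[[0.003,0.006,0.169],[0,0,0],-1],[[0.003,0.006,0.169],[0,0,0],-1],[[0.003,0.006,0.15],[0,0,0],-1],[[0,0,0.012],[0,0,0],-1],[[0,0,0],[0,0,0],-1]]' 60
python3 -c "
from h import *
plan(645.3,93.3,10,85.2,1,-1)"
```

```text
time: 10.22
tool_pos: [646.7, 94.1, 14.4]
tool_rot: [[0.089, 0.996, 0.0], [0.996, -0.089, -0.0], [0.0, 0.0, -1.0]]
force: [1.3, -0.0, -0.2]
finger_gap: 0.294
pos [646.7  94.1  14.4] yaw 84.9 F [ 1.3 -0.  -0.2] gap 0.294 t 10.22 perrow mm 4.7 deg 0.3
[[[-0.006,-0.009,0.03],[0.0,-0.0,-0.003],-1]]
```

```bash
python3 -m jog '[[[0,0,0.02],[0,0,0],-1],[[0,0,0.006],[0,0,0],-1],[[0,0,0],[0,0,0],-1],[[0,0,0],[0,0,0],0.2],[[0,0,0],[0,0,0],0.3],[[0,0,0],[0,0,0],0.3],[[0,0,-0.1],[0,0,0],0.3],[[0,0,-0.2],[0,0,0],0.3],[[0,0,-0.3],[0,0,0],0.3],[[0,0,-0.3],[0,0,0],1],[[0,0,0],[0,0,0],1]]' 60
python3 -c "
from h import *
plan(431,-137,140,5,12,1)"
```

```text
time: 11.6
tool_pos: [650.4, 93.6, 151.2]
tool_rot: [[0.09, 0.996, 0.011], [0.996, -0.09, 0.0], [0.001, 0.01, -1.0]]
force: [0.6, 0.5, 0.2]
finger_gap: 0.995
pos [650.4  93.6 151.2] yaw 84.8 F [0.6 0.5 0.2] gap 0.995 t 11.6 perrow mm 26.5 deg 6.7
[[[-0.139,-0.11,0.005],[0.0,-0.0,0.074],1],[[-0.15,-0.093,0.005],[0.0,-0.0,0.074],1],[[-0.16,-0.075,0.005],[0.0,-0.0,0.074],1],[[-0.168,-0.056,0.005],[0.0,-0.0,0.074],1],[[-0.173,-0.036,0.006],[0.0,-0.0,0.074],1],[[-0.176,-0.016,0.006],[0.0,-0.0,0.074],1],[[-0.177,0.005,0.006],[0.0,-0.0,0.074],1],[[-0.175,0.025,0.006],[0.0,-0.0,0.074],1],[[-0.171,0.045,0.006],[0.0,-0.0,0.074],1],[[-0.165,0.065,0.006],[0.0,-0.0,0.074],1],[[-0.156,0.083,0.006],[0.0,-0.0,0.074],1],[[-0.145,0.101,0.006],[0.0,-0.0,0.074],1]]
```

```bash
python3 -c "
from h import *
plan(430.6,-137,140,0,12,1)"
```

```text
pos [650.4  93.6 151.2] yaw 84.8 F [0.6 0.5 0.2] gap 0.995 t 11.6 perrow mm 26.6 deg 7.1
[[[-0.139,-0.11,0.005],[0.0,-0.0,0.079],1],[[-0.151,-0.092,0.005],[0.0,-0.0,0.079],1],[[-0.161,-0.073,0.005],[0.0,-0.0,0.079],1],[[-0.169,-0.053,0.005],[0.0,-0.0,0.079],1],[[-0.174,-0.031,0.006],[0.0,-0.0,0.079],1],[[-0.177,-0.01,0.006],[0.0,-0.0,0.079],1],[[-0.177,0.012,0.006],[0.0,-0.0,0.079],1],[[-0.174,0.034,0.006],[0.0,-0.0,0.079],1],[[-0.168,0.055,0.006],[0.0,-0.0,0.079],1],[[-0.16,0.075,0.006],[0.0,-0.0,0.079],1],[[-0.15,0.094,0.006],[0.0,-0.0,0.079],1],[[-0.137,0.112,0.006],[0.0,-0.0,0.079],1]]
```

```bash
python3 -m jog '[[[-0.139,-0.11,0.005],[0,0,0.079],1],[[-0.151,-0.092,0.005],[0,0,0.079],1],[[-0.161,-0.073,0.005],[0,0,0.079],1],[[-0.169,-0.053,0.005],[0,0,0.079],1],[[-0.174,-0.031,0.006],[0,0,0.079],1],[[-0.177,-0.01,0.006],[0,0,0.079],1],[[-0.177,0.012,0.006],[0,0,0.079],1],[[-0.174,0.034,0.006],[0,0,0.079],1],[[-0.168,0.055,0.006],[0,0,0.079],1],[[-0.16,0.075,0.006],[0,0,0.079],1],[[-0.15,0.094,0.006],[0,0,0.079],1],[[-0.137,0.112,0.006],[0,0,0.079],1]]' 60
python3 - <<'E'
from h import *
plan(430.6,-137,90,0,2,1)
d=snap('top','t4')
cv2.imwrite('pics/c4.png',cv2.resize(d['image'][130:320,80:400],None,fx=2.5,fy=2.5)[:,:,::-1])
E
```

```text
time: 13.1
tool_pos: [424.9, -136.6, 134.4]
tool_rot: [[1.0, -0.012, -0.001], [-0.012, -1.0, 0.0], [-0.001, -0.0, -1.0]]
force: [-0.3, 0.6, -0.2]
finger_gap: 0.998
pos [ 424.9 -136.6  134.4] yaw -0.7 F [-0.3  0.6 -0.2] gap 0.998 t 13.1 perrow mm 22.4 deg 0.4
[[[0.019,0.001,0.148],[-0.0,0.0,-0.004],1],[[0.019,0.001,0.148],[-0.0,0.0,-0.004],1]]
```

View pics/c4.png

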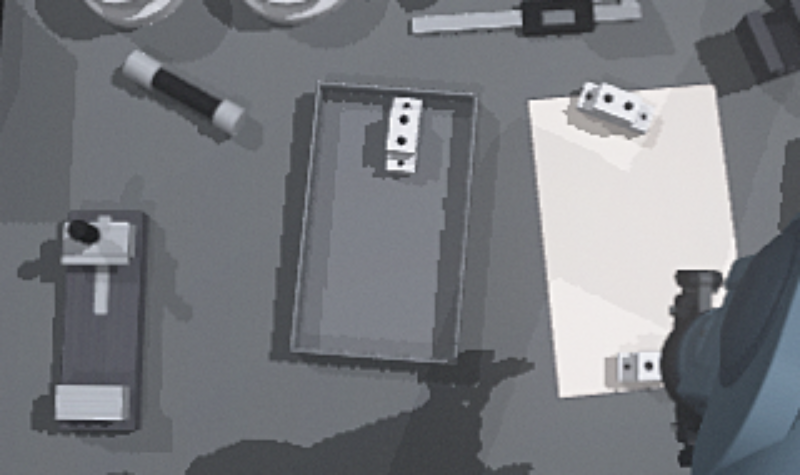

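Block lies flat in the tray's far end at (402,135) and the vise is empty. Part A looks unmoved at (640,366). Descend.

```bash
python3 -m jog '[[[0.019,0.001,0.2],[0,0,-0.004],1],[[0.019,0.001,0.2],[0,0,-0.004],1],[[0,0,0.2],[0,0,0],1],[[0,0,0],[0,0,0],1],[[0,0,0],[0,0,0],1]]' 60
python3 -c "
from h import *
plan(430.6,-137,5,0,3,1)"
```

```text
time: 13.78
tool_pos: [432.1, -136.6, 45.4]
tool_rot: [[1.0, 0.005, 0.0], [0.005, -1.0, -0.0], [0.0, 0.0, -1.0]]
force: [0.4, -0.2, -0.4]
finger_gap: 1.004
pos [ 432.1 -136.6   45.4] yaw 0.3 F [ 0.4 -0.2 -0.4] gap 1.004 t 13.78 perrow mm 13.5 deg 0.1
[[[-0.003,0.001,0.09],[0.0,-0.0,0.001],1],[[-0.003,0.001,0.09],[0.0,-0.0,0.001],1],[[-0.003,0.001,0.09],[0.0,-0.0,0.001],1]]
```

```bash
python3 -m jog '[[[-0.003,0.001,0.09],[0,0,0],1],[[-0.003,0.001,0.09],[0,0,0],1],[[-0.003,0.001,0.09],[0,0,0],1],[[0,0,0],[0,0,0],1],[[0,0,0],[0,0,0],-1],[[0,0,0],[0,0,0],-1],[[0,0,0],[0,0,0],-1],[[0,0,0],[0,0,0],-1],[[0,0,0],[0,0,0],-1],[[0,0,0],[0,0,0],-1]]' 60
python3 -c "
from h import *
plan(430.6,-137,110,0,3,-1)"
```

```text
time: 15.02
tool_pos: [430.9, -137.4, 4.7]
tool_rot: [[1.0, 0.004, 0.001], [0.004, -1.0, -0.001], [0.001, 0.001, -1.0]]
force: [0.6, -0.4, 5.6]
finger_gap: 0.294
pos [ 430.9 -137.4    4.7] yaw 0.2 F [ 0.6 -0.4  5.6] gap 0.294 t 15.03 perrow mm 35.1 deg 0.1
[[[-0.0,-0.001,-0.234],[0.0,-0.0,0.001],-1],[[-0.001,-0.001,-0.234],[0.0,-0.0,0.001],-1],[[-0.001,-0.001,-0.234],[0.0,-0.0,0.001],-1]]
```

```bash
python3 -m jog '[[[0,0,-0.1],[0,0,0],-1],[[0,0,-0.3],[0,0,0],-1],[[0,0,-0.3],[0,0,0],-1],[[0,0,0],[0,0,0],-1]]' 60
python3 -c "
from h import *
plan(481.9,107,90,85.2,12,-1)"
```

```text
time: 15.52
tool_pos: [432.8, -138.2, 112.1]
tool_rot: [[1.0, 0.004, 0.006], [0.004, -1.0, -0.003], [0.006, 0.003, -1.0]]
force: [0.1, -0.6, -0.8]
finger_gap: 0.291
pos [ 432.8 -138.2  112.1] yaw 0.2 F [ 0.1 -0.6 -0.8] gap 0.291 t 15.53 perrow mm 20.9 deg 7.1
[[[0.028,-0.136,0.012],[0.0,-0.0,-0.079],-1],[[0.044,-0.132,0.012],[0.0,-0.0,-0.079],-1],[[0.06,-0.125,0.012],[0.0,-0.0,-0.079],-1],[[0.075,-0.117,0.012],[0.0,-0.0,-0.079],-1],[[0.089,-0.107,0.012],[0.0,-0.0,-0.079],-1],[[0.102,-0.095,0.012],[0.0,-0.0,-0.079],-1],[[0.112,-0.082,0.012],[0.0,-0.0,-0.079],-1],[[0.122,-0.067,0.012],[0.0,-0.0,-0.079],-1],[[0.129,-0.052,0.012],[0.0,-0.0,-0.079],-1],[[0.134,-0.035,0.012],[0.0,-0.0,-0.079],-1],[[0.138,-0.018,0.012],[0.0,-0.0,-0.079],-1],[[0.139,-0.001,0.012],[0.0,-0.0,-0.079],-1]]
```

```bash
python3 -m jog '[[[0.028,-0.136,0.012],[0,0,-0.079],-1],[[0.044,-0.132,0.012],[0,0,-0.079],-1],[[0.06,-0.125,0.012],[0,0,-0.079],-1],[[0.075,-0.117,0.012],[0,0,-0.079],-1],[[0.089,-0.107,0.012],[0,0,-0.079],-1],[[0.102,-0.095,0.012],[0,0,-0.079],-1],[[0.112,-0.082,0.012],[0,0,-0.079],-1],[[0.122,-0.067,0.012],[0,0,-0.079],-1],[[0.129,-0.052,0.012],[0,0,-0.079],-1],[[0.134,-0.035,0.012],[0,0,-0.079],-1],[[0.138,-0.018,0.012],[0,0,-0.079],-1],[[0.139,-0.001,0.012],[0,0,-0.079],-1]]' 60
python3 - <<'E'
from h import *
d=snap('top','t5')
cv2.imwrite('pics/c5.png',cv2.resize(d['image'][130:320,80:400],None,fx=2.5,fy=2.5)[:,:,::-1])
plan(481.9,107,30,85.2,3,-1)
E
```

```text
time: 17.02
tool_pos: [477.2, 108.9, 85.7]
tool_rot: [[0.073, 0.997, -0.003], [0.997, -0.073, -0.0], [-0.001, -0.003, -1.0]]
force: [-0.1, -0.5, -1.2]
finger_gap: 0.292
pos [477.6 111.1  85.6] yaw 86.1 F [ 0.1  2.8 -0.4] gap 0.292 t 17.07 perrow mm 18.6 deg 0.3
[[[-0.009,0.01,0.124],[-0.001,-0.0,0.003],-1],[[-0.009,0.01,0.124],[-0.001,-0.0,0.003],-1],[[-0.008,0.01,0.124],[-0.001,-0.0,0.003],-1]]
```

View pics/c5.png

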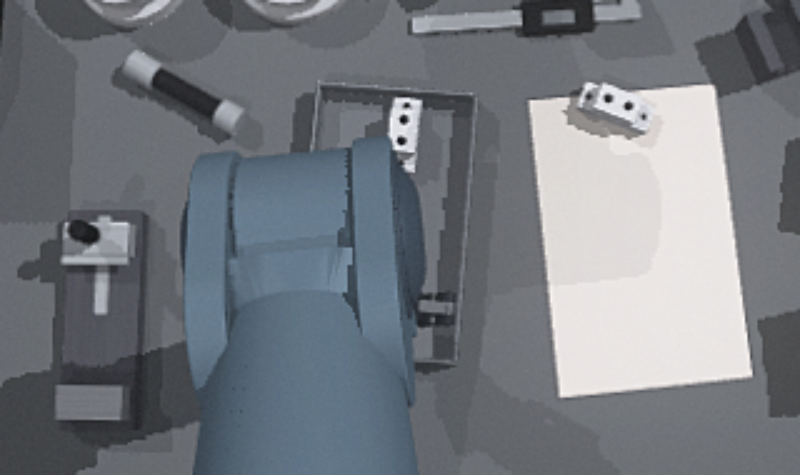

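Tray unchanged; lower block A.

```bash
python3 -m jog '[[[-0.009,0.01,0.124],[0,0,0.003],-1],[[-0.009,0.01,0.124],[0,0,0.003],-1],[[-0.008,0.01,0.124],[0,0,0.003],-1],[[0,0,0],[0,0,0],-1],[[0,0,0],[0,0,0],-1]]' 60
python3 -c "
from h import *
plan(481.9,107,10,85.2,2,-1)"
```

```text
time: 17.7
tool_pos: [482.3, 104.0, 31.6]
tool_rot: [[0.092, 0.996, -0.001], [0.996, -0.092, -0.0], [-0.0, -0.001, -1.0]]
force: [0.6, -0.5, -0.7]
finger_gap: 0.291
pos [482.3 104.   31.6] yaw 84.7 F [ 0.6 -0.5 -0.7] gap 0.291 t 17.7 perrow mm 10.9 deg 0.2
[[[0.01,-0.002,0.072],[-0.0,0.0,-0.003],-1],[[0.01,-0.002,0.072],[-0.0,0.0,-0.003],-1]]
```

```bash
python3 -m jog '[[[0.01,-0.002,0.07],[0,0,-0.003],-1],[[0.01,-0.002,0.07],[0,0,-0.003],-1],[[0,0,0],[0,0,0],-1],[[0,0,0],[0,0,0],0.2],[[0,0,0],[0,0,0],0.3],[[0,0,0],[0,0,0],0.3],[[0,0,-0.1],[0,0,0],0.3],[[0,0,-0.2],[0,0,0],0.3],[[0,0,-0.3],[0,0,0],0.3],[[0,0,-0.3],[0,0,0],1],[[0,0,0],[0,0,0],1]]' 60
python3 -c "
from h import *
plan(672.8,-106.5,140,20,12,1)"
```

```text
time: 19.08
tool_pos: [486.0, 107.5, 150.8]
tool_rot: [[0.082, 0.997, 0.009], [0.997, -0.082, 0.001], [0.002, 0.009, -1.0]]
force: [0.7, 0.1, 0.1]
finger_gap: 0.995
pos [486.  107.5 150.8] yaw 85.3 F [0.7 0.1 0.1] gap 0.995 t 19.07 perrow mm 23.7 deg 5.4
[[[-0.11,0.113,0.007],[0.0,-0.0,0.06],1],[[-0.099,0.123,0.007],[0.0,-0.0,0.06],1],[[-0.087,0.132,0.007],[0.0,-0.0,0.06],1],[[-0.074,0.14,0.007],[0.0,-0.0,0.06],1],[[-0.06,0.146,0.007],[0.0,-0.0,0.06],1],[[-0.046,0.151,0.007],[0.0,-0.0,0.06],1],[[-0.032,0.155,0.007],[0.0,-0.0,0.06],1],[[-0.017,0.157,0.007],[0.0,-0.0,0.06],1],[[-0.002,0.158,0.006],[0.0,-0.0,0.06],1],[[0.013,0.157,0.006],[0.0,-0.0,0.06],1],[[0.028,0.155,0.006],[0.0,-0.0,0.06],1],[[0.043,0.152,0.006],[0.0,-0.0,0.06],1]]
```

```bash
python3 -c "
from h import *
plan(672.8,-106.5,140,-20.8,12,1)"
```

```text
pos [486.  107.5 150.8] yaw 85.3 F [0.7 0.1 0.1] gap 0.995 t 19.07 perrow mm 23.7 deg 8.8
[[[-0.11,0.113,0.007],[0.0,-0.001,0.098],1],[[-0.091,0.129,0.007],[0.0,-0.001,0.098],1],[[-0.07,0.141,0.007],[0.0,-0.001,0.098],1],[[-0.048,0.15,0.007],[0.0,-0.001,0.098],1],[[-0.024,0.156,0.007],[0.0,-0.001,0.098],1],[[0.0,0.158,0.007],[0.0,-0.001,0.098],1],[[0.024,0.156,0.007],[0.0,-0.001,0.098],1],[[0.048,0.15,0.007],[0.0,-0.001,0.098],1],[[0.071,0.141,0.007],[0.0,-0.001,0.098],1],[[0.091,0.129,0.006],[0.0,-0.001,0.098],1],[[0.11,0.113,0.006],[0.0,-0.001,0.098],1],[[0.126,0.095,0.006],[0.0,-0.001,0.098],1]]
```

```bash
python3 -m jog '[[[-0.11,0.113,0.007],[0,0,0.098],1],[[-0.091,0.129,0.007],[0,0,0.098],1],[[-0.07,0.141,0.007],[0,0,0.098],1],[[-0.048,0.15,0.007],[0,0,0.098],1],[[-0.024,0.156,0.007],[0,0,0.098],1],[[0,0.158,0.007],[0,0,0.098],1],[[0.024,0.156,0.007],[0,0,0.098],1],[[0.048,0.15,0.007],[0,0,0.098],1],[[0.071,0.141,0.007],[0,0,0.098],1],[[0.091,0.129,0.006],[0,0,0.098],1],[[0.11,0.113,0.006],[0,0,0.098],1],[[0.126,0.095,0.006],[0,0,0.098],1]]' 60
python3 - <<'E'
from h import *
d=snap('top','t6')
cv2.imwrite('pics/c6.png',cv2.resize(d['image'][130:320,80:400],None,fx=2.5,fy=2.5)[:,:,::-1])
plan(672.8,-106.5,45,-20.8,4,1)
E
```

```text
time: 20.58
tool_pos: [669.4, -106.9, 133.0]
tool_rot: [[0.935, -0.356, -0.001], [-0.356, -0.935, 0.0], [-0.001, 0.0, -1.0]]
force: [0.0, -0.6, 0.2]
finger_gap: 1.001
pos [ 671.1 -109.5  132.7] yaw -21.2 F [ 1.9 -2.1  0.3] gap 1.004 t 20.62 perrow mm 21.9 deg 0.1
[[[0.001,-0.006,0.146],[0.0,-0.0,-0.001],1],[[0.001,-0.006,0.146],[0.0,-0.0,-0.001],1],[[0.001,-0.006,0.146],[0.0,-0.0,-0.001],1],[[0.001,-0.006,0.146],[0.0,-0.0,-0.001],1]]
```

View pics/c6.png

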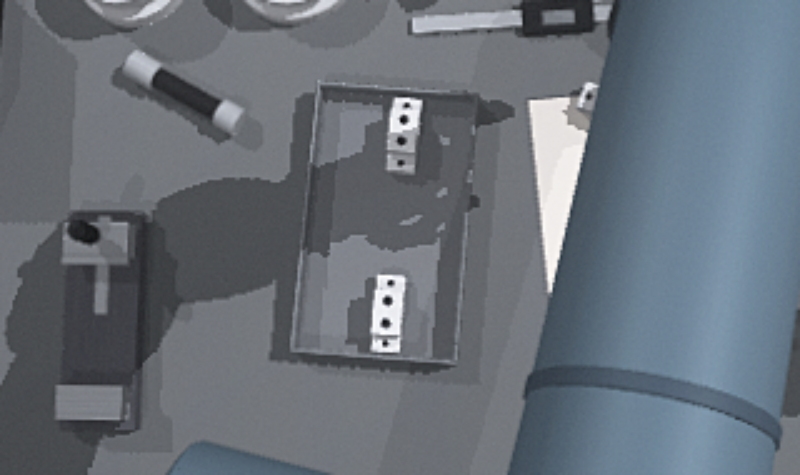

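Two blocks are flat in the tray at (402,135) and (387,313), and part B is unmoved. Descend on it.

```bash
python3 -m jog '[[[0.001,-0.006,0.146],[0,0,0],1],[[0.001,-0.006,0.146],[0,0,0],1],[[0.001,-0.006,0.146],[0,0,0],1],[[0,0,0.146],[0,0,0],1],[[0,0,0],[0,0,0],1],[[0,0,0],[0,0,0],1]]' 60
python3 -c "
from h import *
plan(672.8,-106.5,5,-20.8,3,1)"
```

```text
time: 21.38
tool_pos: [671.0, -103.9, 46.7]
tool_rot: [[0.937, -0.35, 0.0], [-0.35, -0.937, -0.0], [0.0, -0.0, -1.0]]
force: [-0.8, 1.0, -0.1]
finger_gap: 0.999
pos [ 671.  -103.9   46.7] yaw -20.5 F [-0.8  1.  -0.1] gap 0.999 t 21.38 perrow mm 13.9 deg 0.1
[[[0.006,0.004,0.093],[-0.0,-0.0,0.001],1],[[0.006,0.004,0.093],[-0.0,-0.0,0.001],1],[[0.006,0.004,0.093],[-0.0,-0.0,0.001],1]]
```

```bash
python3 -m jog '[[[0.006,0.004,0.09],[0,0,0],1],[[0.006,0.004,0.09],[0,0,0],1],[[0.006,0.004,0.09],[0,0,0],1],[[0,0,0],[0,0,0],1],[[0,0,0],[0,0,0],-1],[[0,0,0],[0,0,0],-1],[[0,0,0],[0,0,0],-1],[[0,0,0],[0,0,0],-1],[[0,0,0],[0,0,0],-1],[[0,0,0],[0,0,0],-1]]' 60
python3 -m jog '[[[0,0,-0.1],[0,0,0],-1],[[0,0,-0.3],[0,0,0],-1],[[0,0,-0.3],[0,0,0],-1],[[0,0,0],[0,0,0],-1]]' 60
python3 -c "
from h import *
plan(563.6,100,90,85.2,12,-1)"
```

```text
time: 22.62
tool_pos: [673.5, -106.8, 6.3]
tool_rot: [[0.936, -0.351, 0.001], [-0.351, -0.936, -0.0], [0.001, -0.0, -1.0]]
force: [-0.3, 0.2, 5.9]
finger_gap: 0.293
time: 23.12
tool_pos: [675.9, -107.4, 116.0]
tool_rot: [[0.936, -0.351, 0.008], [-0.351, -0.936, -0.002], [0.009, -0.001, -1.0]]
force: [0.5, -0.5, -1.9]
finger_gap: 0.292
pos [ 675.9 -107.4  116. ] yaw -20.5 F [ 0.5 -0.5 -1.9] gap 0.292 t 23.12 perrow mm 19.8 deg 8.8
[[[-0.099,-0.086,0.014],[0.0,-0.0,-0.098],-1],[[-0.085,-0.1,0.014],[0.0,-0.0,-0.098],-1],[[-0.068,-0.112,0.014],[0.0,-0.0,-0.098],-1],[[-0.05,-0.121,0.014],[0.0,-0.0,-0.098],-1],[[-0.031,-0.127,0.014],[0.0,-0.0,-0.098],-1],[[-0.011,-0.131,0.014],[0.0,-0.0,-0.098],-1],[[0.009,-0.131,0.014],[0.0,-0.0,-0.098],-1],[[0.029,-0.128,0.014],[0.0,-0.0,-0.098],-1],[[0.048,-0.122,0.014],[0.0,-0.0,-0.098],-1],[[0.066,-0.113,0.014],[0.0,-0.0,-0.098],-1],[[0.083,-0.102,0.014],[0.0,-0.0,-0.098],-1],[[0.097,-0.088,0.014],[0.0,-0.0,-0.098],-1]]
```

```bash
python3 -m jog '[[[-0.099,-0.086,0.014],[0,0,-0.098],-1],[[-0.085,-0.1,0.014],[0,0,-0.098],-1],[[-0.068,-0.112,0.014],[0,0,-0.098],-1],[[-0.05,-0.121,0.014],[0,0,-0.098],-1],[[-0.031,-0.127,0.014],[0,0,-0.098],-1],[[-0.011,-0.131,0.014],[0,0,-0.098],-1],[[0.009,-0.131,0.014],[0,0,-0.098],-1],[[0.029,-0.128,0.014],[0,0,-0.098],-1],[[0.048,-0.122,0.014],[0,0,-0.098],-1],[[0.066,-0.113,0.014],[0,0,-0.098],-1],[[0.083,-0.102,0.014],[0,0,-0.098],-1],[[0.097,-0.088,0.014],[0,0,-0.098],-1]]' 60
python3 -m jog '[[[0,0,0],[0,0,0],-1],[[0,0,0],[0,0,0],-1]]'
python3 - <<'E'
from h import *
plan(564.3,100,30,85.2,3,-1)
d=snap('top','t7')
cv2.imwrite('pics/c7.png',cv2.resize(d['image'][130:320,80:400],None,fx=2.5,fy=2.5)[:,:,::-1])
E
```

```text
time: 24.62
tool_pos: [558.7, 101.3, 84.2]
tool_rot: [[0.077, 0.997, -0.003], [0.997, -0.077, -0.0], [-0.0, -0.003, -1.0]]
force: [-0.3, 0.7, -0.9]
finger_gap: 0.296
time: 24.88
tool_pos: [560.1, 100.3, 84.9]
tool_rot: [[0.084, 0.996, -0.001], [0.996, -0.084, -0.001], [-0.001, -0.001, -1.0]]
force: [1.5, -0.6, -1.1]
finger_gap: 0.292
pos [560.1 100.3  84.9] yaw 85.2 F [ 1.5 -0.6 -1.1] gap 0.292 t 24.88 perrow mm 18.4 deg 0.0
[[[0.0,0.009,0.122],[-0.0,0.0,-0.0],-1],[[0.0,0.009,0.122],[-0.0,0.0,-0.0],-1],[[0.0,0.009,0.122],[-0.0,0.0,-0.0],-1]]
```

View pics/c7.png

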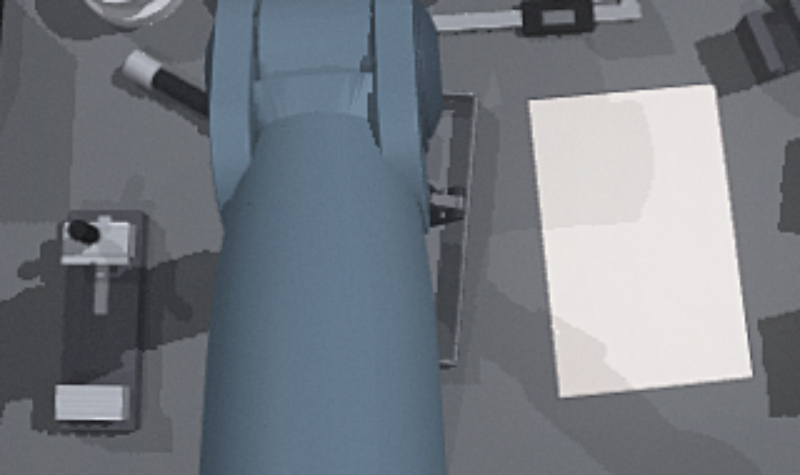

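Plate is clear, tray in place; lower part B in the middle.

```bash
python3 -m jog '[[[0,0.008,0.122],[0,0,0],-1],[[0,0.008,0.122],[0,0,0],-1],[[0,0.008,0.122],[0,0,0],-1],[[0,0,0],[0,0,0],-1],[[0,0,0],[0,0,0],-1]]' 60
python3 -c "
from h import *
plan(564.3,100,11.5,85.2,2,-1)"
```

```text
time: 25.55
tool_pos: [564.5, 100.1, 31.0]
tool_rot: [[0.083, 0.997, 0.001], [0.997, -0.083, -0.0], [-0.0, 0.001, -1.0]]
force: [0.0, -0.7, -1.2]
finger_gap: 0.295
pos [564.5 100.1  31. ] yaw 85.2 F [ 0.  -0.7 -1.2] gap 0.295 t 25.55 perrow mm 9.7 deg 0.0
[[[-0.0,-0.001,0.065],[0.0,0.0,0.0],-1],[[-0.0,-0.001,0.065],[0.0,0.0,0.0],-1]]
```

```bash
python3 -m jog '[[[0,0,0.065],[0,0,0],-1],[[0,0,0.065],[0,0,0],-1],[[0,0,0],[0,0,0],-1],[[0,0,0],[0,0,0],0.2],[[0,0,0],[0,0,0],0.3],[[0,0,0],[0,0,0],0.3],[[0,0,-0.1],[0,0,0],0.3],[[0,0,-0.2],[0,0,0],0.3],[[0,0,-0.3],[0,0,0],0.3],[[0,0,-0.3],[0,0,0],1],[[0,0,0],[0,0,0],1]]' 60
python3 -c "
from h import *
plan(545,368.5,150,90,7,1)"
```

```text
time: 26.92
tool_pos: [567.4, 100.8, 151.5]
tool_rot: [[0.082, 0.997, 0.01], [0.997, -0.082, 0.001], [0.001, 0.01, -1.0]]
force: [-0.6, -0.9, -0.3]
finger_gap: 0.997
pos [567.4 100.8 151.5] yaw 85.3 F [-0.6 -0.9 -0.3] gap 0.997 t 26.93 perrow mm 38.4 deg 0.7
[[[0.252,-0.042,0.001],[0.001,-0.0,-0.007],1],[[0.253,-0.039,0.001],[0.001,-0.0,-0.007],1],[[0.253,-0.036,0.001],[0.001,-0.0,-0.007],1],[[0.254,-0.033,0.001],[0.001,-0.0,-0.007],1],[[0.254,-0.03,0.001],[0.001,-0.0,-0.007],1],[[0.254,-0.027,0.001],[0.001,-0.0,-0.007],1],[[0.255,-0.024,0.001],[0.001,-0.0,-0.007],1]]
```

Now close the vise jaw: back to the knob (x ≈ 549).

```bash
python3 -m jog '[[[0.252,-0.038,0.001],[0,0,-0.007],1],[[0.253,-0.035,0.001],[0,0,-0.007],1],[[0.253,-0.032,0.001],[0,0,-0.007],1],[[0.254,-0.029,0.001],[0,0,-0.007],1],[[0.254,-0.026,0.001],[0,0,-0.007],1],[[0.254,-0.023,0.001],[0,0,-0.007],1],[[0.255,-0.02,0.001],[0,0,-0.007],1],[[0,0,0],[0,0,0],1],[[0,0,0],[0,0,0],1]]' 50
python3 - <<'E'
from h import *
plan(549.5,368.5,74,90,3)
d=snap('scene','s8');d=snap('top','t8')
cv2.imwrite('pics/c8.png',cv2.resize(d['image'][130:320,80:400],None,fx=2.5,fy=2.5)[:,:,::-1])
E
```

```text
time: 28.05
tool_pos: [546.1, 367.5, 144.3]
tool_rot: [[0.005, 1.0, -0.001], [1.0, -0.005, -0.001], [-0.001, -0.001, -1.0]]
force: [0.3, -0.0, 0.3]
finger_gap: 1.002
pos [546.1 367.5 144.3] yaw 89.7 F [ 0.3 -0.   0.3] gap 1.002 t 28.05 perrow mm 23.5 deg 0.1
[[[0.003,0.008,0.156],[-0.0,0.0,-0.001],1],[[0.002,0.008,0.156],[-0.0,0.0,-0.001],1],[[0.002,0.008,0.156],[-0.0,0.0,-0.001],1]]
```

View pics/c8.png

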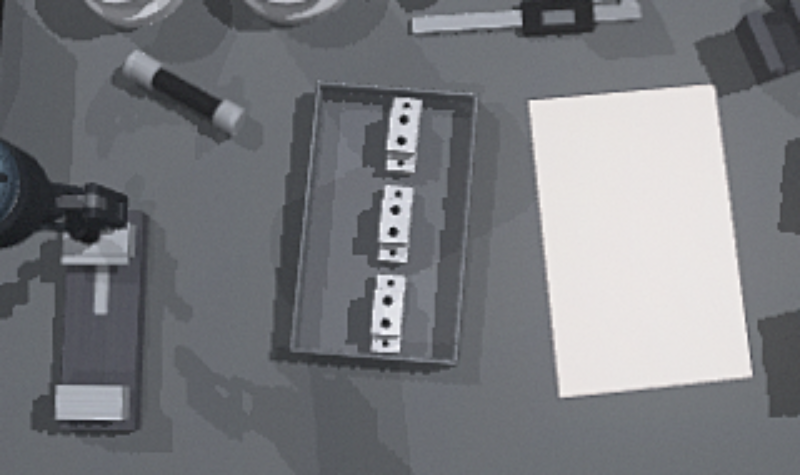

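All three blocks are flat in a row in the tray. Pinch the knob and close.

```bash
python3 -m jog '[[[0.006,0.008,0.156],[0,0,0],1],[[0.006,0.008,0.156],[0,0,0],1],[[0.003,0.008,0.156],[0,0,0],1],[[0,0,0],[0,0,0],1],[[0,0,0],[0,0,0],-1],[[0,0,0],[0,0,0],-1],[[0,0,0],[0,0,0],-1],[[0,0,0],[0,0,0],-1],[[0,0,0],[0,0,0],-1]]' 60
python3 -m jog '[[[0,-0.05,0],[0,0,0],-1],[[0,-0.05,0],[0,0,0],-1],[[0,-0.05,0],[0,0,0],-1],[[0,-0.05,0],[0,0,0],-1],[[0,-0.05,0],[0,0,0],-1],[[0,-0.05,0],[0,0,0],-1],[[0,-0.02,0],[0,0,0],-1],[[0,0,0],[0,0,0],-1],[[0,0,0],[0,0,0],-1]]' 60
```

```text
time: 29.28
tool_pos: [550.6, 368.9, 75.6]
tool_rot: [[0.006, 1.0, 0.001], [1.0, -0.006, -0.003], [-0.003, 0.001, -1.0]]
force: [-0.6, -3.9, 5.8]
finger_gap: 0.19
time: 30.4
tool_pos: [505.6, 369.4, 75.7]
tool_rot: [[0.007, 1.0, 0.007], [1.0, -0.007, -0.002], [-0.002, 0.007, -1.0]]
force: [6.1, -3.6, 0.5]
finger_gap: 0.194
```

```bash
python3 -m jog '[[[0,0,0],[0,0,0],1],[[0,0,0],[0,0,0],1],[[0,0,0],[0,0,0],1],[[0,0,0],[0,0,0],1],[[0,0,-0.2],[0,0,0],1],[[0,0,-0.2],[0,0,0],1],[[0,0,-0.1],[0,0,0],1],[[0,0,0],[0,0,0],1]]' 60
python3 -c "
from h import *
plan(570.4,181,100,85.2,6,1)"
```

```text
time: 31.4
tool_pos: [502.9, 371.0, 150.7]
tool_rot: [[0.005, 1.0, 0.002], [1.0, -0.005, 0.001], [0.001, 0.002, -1.0]]
force: [0.3, 0.1, -0.5]
finger_gap: 0.994
pos [502.9 371.  150.7] yaw 89.7 F [ 0.3  0.1 -0.5] gap 0.994 t 31.4 perrow mm 34.7 deg 0.8
[[[-0.211,0.076,0.056],[0.0,-0.0,0.008],1],[[-0.21,0.079,0.056],[0.0,-0.0,0.008],1],[[-0.209,0.082,0.056],[0.0,-0.0,0.008],1],[[-0.208,0.084,0.056],[0.0,-0.0,0.008],1],[[-0.206,0.087,0.056],[0.0,-0.0,0.008],1],[[-0.205,0.09,0.056],[0.0,-0.0,0.008],1]]
```

```bash
python3 -m jog '[[[-0.211,0.076,0.02],[0,0,0.008],1],[[-0.21,0.079,0.04],[0,0,0.008],0],[[-0.209,0.082,0.06],[0,0,0.008],0],[[-0.208,0.084,0.06],[0,0,0.008],0],[[-0.206,0.087,0.07],[0,0,0.008],0],[[-0.205,0.09,0.08],[0,0,0.008],0],[[0,0,0],[0,0,0],0],[[0,0,0],[0,0,0],0]]' 60
python3 - <<'E'
from h import *
d=snap('scene','s9');e=snap('top','t9')
cv2.imwrite('pics/c9.png',cv2.resize(e['image'][130:320,80:400],None,fx=2.5,fy=2.5)[:,:,::-1])
b=cv2.resize(d['image'][110:290,180:460],None,fx=2.8,fy=2.8)
cv2.imwrite('pics/d9.png',b[:,:,::-1])
plan(570.4,181,40,85.2,3,0)
E
```

```text
time: 32.4
tool_pos: [569.1, 180.7, 99.2]
tool_rot: [[0.08, 0.997, -0.002], [0.997, -0.08, 0.0], [-0.0, -0.002, -1.0]]
force: [-1.6, -0.1, -0.4]
finger_gap: 0.499
pos [569.6 181.4 100. ] yaw 85.5 F [-0.4  0.5 -0.1] gap 0.502 t 32.5 perrow mm 20.0 deg 0.1
[[[-0.001,0.002,0.133],[-0.0,-0.0,0.001],0],[[-0.001,0.002,0.133],[-0.0,-0.0,0.001],0],[[-0.001,0.002,0.133],[-0.0,-0.0,0.001],0]]
```

View pics/c9.png

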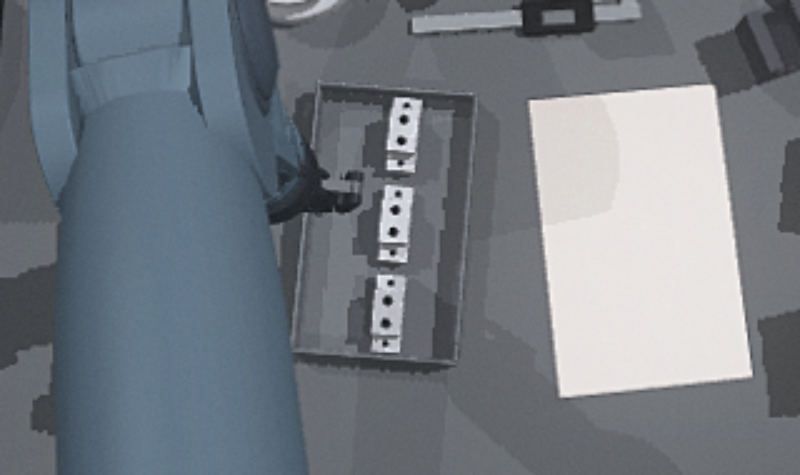

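View pics/d9.png

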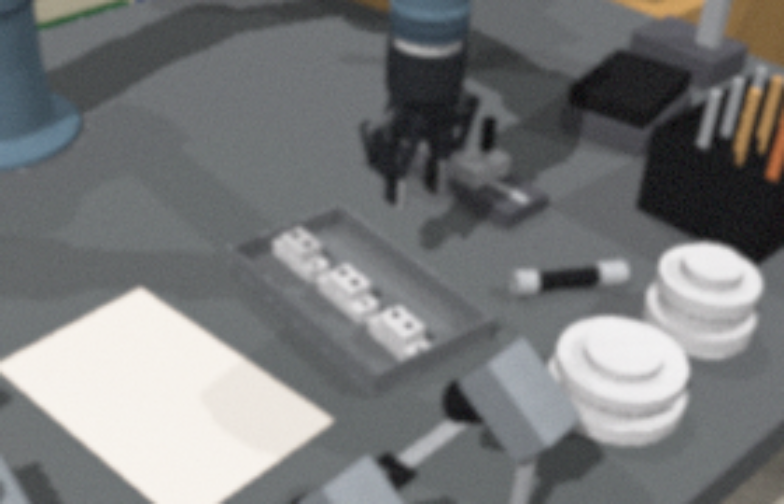

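Tray unmoved, fingers above the midpoint of its vise-side wall. Descend and pinch it.

```bash
python3 -m jog '[[[-0.001,0.002,0.133],[0,0,0.001],0],[[-0.001,0.002,0.133],[0,0,0.001],0],[[-0.001,0.002,0.133],[0,0,0.001],0],[[0,0,0],[0,0,0],0],[[0,0,0],[0,0,0],0]]' 60
python3 -c "
from h import *
plan(570.4,181,11,85.2,2,0)"
```

```text
time: 33.12
tool_pos: [571.2, 180.6, 41.2]
tool_rot: [[0.084, 0.996, 0.001], [0.996, -0.084, 0.0], [0.0, 0.001, -1.0]]
force: [-0.5, -0.1, -0.1]
finger_gap: 0.501
pos [571.2 180.6  41.2] yaw 85.2 F [-0.5 -0.1 -0.1] gap 0.501 t 33.12 perrow mm 15.1 deg 0.0
[[[0.001,-0.003,0.101],[0.0,-0.0,-0.0],0],[[0.001,-0.003,0.101],[0.0,-0.0,-0.0],0]]
```

```bash
python3 -m jog '[[[0.001,-0.003,0.1],[0,0,0],0],[[0.001,-0.003,0.1],[0,0,0],0],[[0,0,0],[0,0,0],0],[[0,0,0],[0,0,0],-1],[[0,0,0],[0,0,0],-1],[[0,0,0],[0,0,0],-1],[[0,0,0],[0,0,0],-1],[[0,0,0],[0,0,0],-1],[[0,0,0],[0,0,0],-1]]' 40
python3 - <<'E'
from h import *
np.set_printoptions(precision=1,suppress=True)
d=load('t8');im=d['image']
cv2.imwrite('pics/p8.png',cv2.resize(im[150:310,280:400],None,fx=4,fy=4,interpolation=cv2.INTER_CUBIC)[:600,:,::-1])
m=(im.min(2)>180).astype(np.uint8); m[:, :285]=0; m[:,390:]=0; m[:155]=0;m[300:]=0
c=max(cv2.findContours(m,0,2)[0],key=cv2.contourArea)
q=cv2.minAreaRect(px2w(d,cv2.convexHull(c).reshape(-1,2),0)[:,:2].astype(np.float32));print('plate',q)
plan(600,0,12,85.2,4,-1)
E
```

```text
time: 34.25
tool_pos: [570.5, 180.9, 10.9]
tool_rot: [[0.085, 0.996, 0.001], [0.996, -0.085, 0.001], [0.001, 0.001, -1.0]]
force: [0.3, 3.5, 3.8]
finger_gap: 0.036
plate ((551.079345703125, -126.33914947509766), (280.394287109375, 179.8155517578125), 4.968726634979248)
pos [570.5 180.9  10.9] yaw 85.1 F [0.3 3.5 3.8] gap 0.036 t 34.25 perrow mm 45.8 deg 0.0
[[[-0.296,0.075,-0.002],[0.0,-0.0,-0.0],-1],[[-0.296,0.074,-0.002],[0.0,-0.0,-0.0],-1],[[-0.296,0.074,-0.002],[0.0,-0.0,-0.0],-1],[[-0.296,0.074,-0.002],[0.0,-0.0,-0.0],-1]]
```

```bash
python3 -c "
from h import *
plan(557.6,63.6,11,90,12,-1)"
```

```text
pos [570.5 180.9  10.9] yaw 85.1 F [0.3 3.5 3.8] gap 0.036 t 34.25 perrow mm 9.8 deg 0.4
[[[-0.066,-0.002,-0.0],[0.0,-0.0,-0.005],-1],[[-0.066,-0.002,-0.0],[0.0,-0.0,-0.005],-1],[[-0.066,-0.003,-0.0],[0.0,-0.0,-0.005],-1],[[-0.065,-0.003,-0.0],[0.0,-0.0,-0.005],-1],[[-0.065,-0.003,-0.0],[0.0,-0.0,-0.005],-1],[[-0.065,-0.004,-0.0],[0.0,-0.0,-0.005],-1],[[-0.065,-0.004,-0.0],[0.0,-0.0,-0.005],-1],[[-0.065,-0.005,-0.0],[0.0,-0.0,-0.005],-1],[[-0.065,-0.005,-0.0],[0.0,-0.0,-0.005],-1],[[-0.065,-0.006,-0.0],[0.0,-0.0,-0.005],-1],[[-0.065,-0.006,-0.0],[0.0,-0.0,-0.005],-1],[[-0.065,-0.007,-0.0],[0.0,-0.0,-0.005],-1]]
```

```bash
python3 -m jog '[[[-0.03,-0.002,0],[0,0,-0.003],-1],[[-0.066,-0.002,0],[0,0,-0.005],-1],[[-0.066,-0.003,0],[0,0,-0.005],-1],[[-0.065,-0.003,0],[0,0,-0.005],-1],[[-0.065,-0.003,0],[0,0,-0.005],-1],[[-0.065,-0.004,0],[0,0,-0.005],-1],[[-0.065,-0.004,0],[0,0,-0.005],-1],[[-0.065,-0.005,0],[0,0,-0.005],-1],[[-0.065,-0.005,0],[0,0,-0.005],-1],[[-0.065,-0.006,0],[0,0,-0.005],-1],[[-0.065,-0.006,0],[0,0,-0.005],-1],[[-0.03,-0.003,0],[0,0,-0.005],-1]]'
python3 - <<'E'
from h import *
d=snap('scene','s10');e=snap('top','t10')
cv2.imwrite('pics/c10.png',cv2.resize(e['image'][130:320,80:400],None,fx=2.5,fy=2.5)[:,:,::-1])
plan(544.8,-53.6,11,94.9,12,-1)
E
```

```text
time: 35.75
tool_pos: [558.7, 75.3, 10.9]
tool_rot: [[-0.007, 1.0, 0.001], [1.0, 0.007, 0.004], [0.004, 0.001, -1.0]]
force: [-0.4, 7.2, 5.0]
finger_gap: 0.034
pos [558.7  74.8  10.9] yaw 90.3 F [1.  5.1 5.9] gap 0.037 t 35.85 perrow mm 10.8 deg 0.4
[[[-0.071,-0.008,-0.0],[0.0,-0.0,-0.004],-1],[[-0.071,-0.009,-0.0],[0.0,-0.0,-0.004],-1],[[-0.071,-0.009,-0.0],[0.0,-0.0,-0.004],-1],[[-0.071,-0.01,-0.0],[0.0,-0.0,-0.004],-1],[[-0.071,-0.01,-0.0],[0.0,-0.0,-0.004],-1],[[-0.071,-0.01,-0.0],[0.0,-0.0,-0.004],-1],[[-0.071,-0.011,-0.0],[0.0,-0.0,-0.004],-1],[[-0.071,-0.011,-0.0],[0.0,-0.0,-0.004],-1],[[-0.071,-0.012,-0.0],[0.0,-0.0,-0.004],-1],[[-0.071,-0.012,-0.0],[0.0,-0.0,-0.004],-1],[[-0.071,-0.013,-0.0],[0.0,-0.0,-0.004],-1],[[-0.07,-0.013,-0.0],[0.0,-0.0,-0.004],-1]]
```

View pics/c10.png

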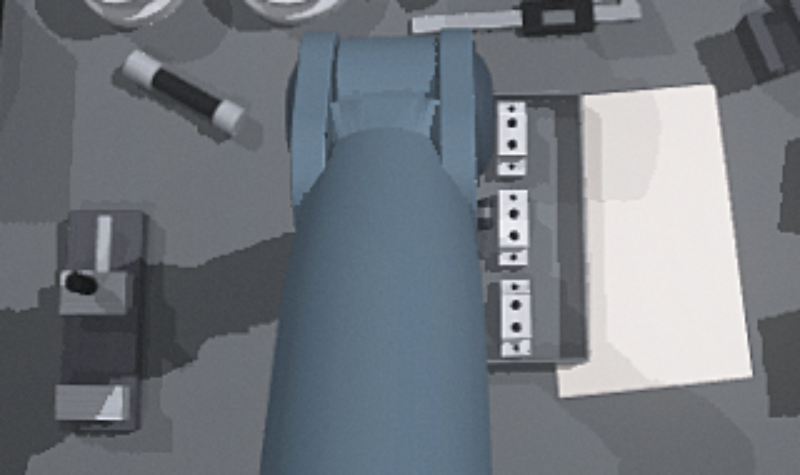

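View pics/s10.png

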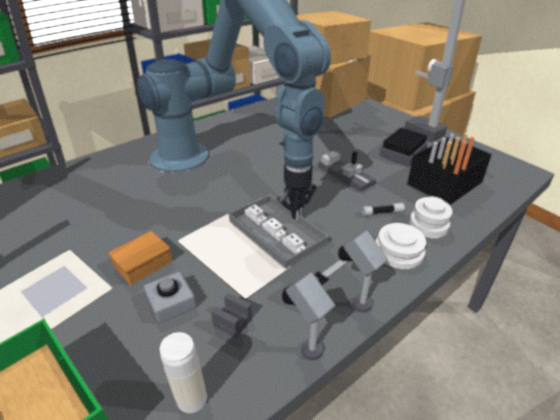

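The tray follows the gripper, with the blocks flat in it. Vise jaw is closed. Continue.

```bash
python3 -m jog '[[[-0.071,-0.008,0],[0,0,-0.004],-1],[[-0.071,-0.009,0],[0,0,-0.004],-1],[[-0.071,-0.009,0],[0,0,-0.004],-1],[[-0.071,-0.01,0],[0,0,-0.004],-1],[[-0.071,-0.01,0],[0,0,-0.004],-1],[[-0.071,-0.01,0],[0,0,-0.004],-1],[[-0.071,-0.011,0],[0,0,-0.004],-1],[[-0.071,-0.011,0],[0,0,-0.004],-1],[[-0.071,-0.012,0],[0,0,-0.004],-1],[[-0.065,-0.012,0],[0,0,-0.004],-1],[[-0.05,-0.01,0],[0,0,-0.004],-1],[[-0.02,0,0],[0,0,-0.004],-1]]'
python3 -m jog '[[[0,0,0],[0,0,0],-1],[[0,0,0],[0,0,0],-1]]'
python3 - <<'E'
from h import *
e=snap('top','t11')
cv2.imwrite('pics/c11.png',cv2.resize(e['image'][140:310,250:450],None,fx=4,fy=4,interpolation=cv2.INTER_CUBIC)[:600,:,::-1])
plan(544.8,-53.6,11,94.9,2,-1)
E
```

```text
time: 37.35
tool_pos: [545.7, -40.7, 10.9]
tool_rot: [[-0.082, 0.997, 0.001], [0.997, 0.082, 0.005], [0.005, 0.001, -1.0]]
force: [-0.1, 11.6, 7.8]
finger_gap: 0.037
time: 37.6
tool_pos: [545.8, -41.0, 10.9]
tool_rot: [[-0.082, 0.997, 0.001], [0.997, 0.082, 0.004], [0.004, 0.001, -1.0]]
force: [-0.3, 7.7, 6.8]
finger_gap: 0.03
pos [545.8 -41.   10.9] yaw 94.7 F [-0.4  7.9  7. ] gap 0.037 t 37.65 perrow mm 6.3 deg 0.1
[[[-0.042,-0.007,-0.001],[0.0,-0.001,-0.001],-1],[[-0.042,-0.007,-0.0],[0.0,-0.001,-0.001],-1]]
```

View pics/c11.png

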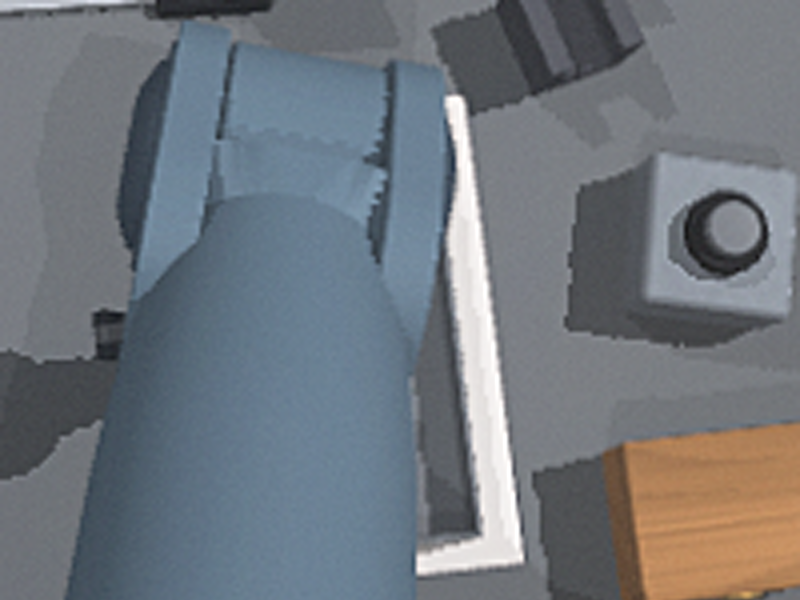

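```bash
python3 -m jog '[[[-0.03,-0.006,0],[0,0,-0.002],-1],[[-0.04,-0.006,0],[0,0,0],-1],[[-0.014,0,0],[0,0,0],-1],[[0,0,0],[0,0,0],-1],[[0,0,0],[0,0,0],-1]]'
```

```text
time: 38.28
tool_pos: [545.0, -53.4, 10.9]
tool_rot: [[-0.086, 0.996, 0.001], [0.996, 0.086, 0.004], [0.004, 0.001, -1.0]]
force: [0.3, 8.3, 8.2]
finger_gap: 0.035
```

Release, rise clear and check the tray's fit. Then press the button with shut fingers.

```bash
python3 -m jog '[[[0,0,0],[0,0,0],-0.5],[[0,0,0],[0,0,0],-0.2],[[0,0,0],[0,0,0],-0.2],[[0,0,0],[0,0,0],-0.2],[[0,0,-0.15],[0,0,0],-0.2],[[0,0,-0.3],[0,0,0],-0.2],[[0,0,-0.3],[0,0,0],-0.2],[[0.3,-0.1,-0.2],[0,0,0],-0.2],[[0.4,0,0],[0,0,0],-0.2],[[0.4,0,0],[0,0,0],-0.2],[[0.3,0,0],[0,0,0],-0.2],[[0,0,0],[0,0,0],-0.2]]'
python3 - <<'E'
from h import *
e=snap('top','t12')
cv2.imwrite('pics/c12.png',cv2.resize(e['image'][150:300,280:400],None,fx=4,fy=4,interpolation=cv2.INTER_CUBIC)[:,:,::-1])
E
```

```text
time: 39.78
tool_pos: [511.8, 155.2, 152.8]
tool_rot: [[-0.089, 0.996, 0.0], [0.996, 0.089, 0.0], [0.0, 0.0, -1.0]]
force: [-0.9, -0.4, -0.5]
finger_gap: 0.403
```

View pics/c12.png

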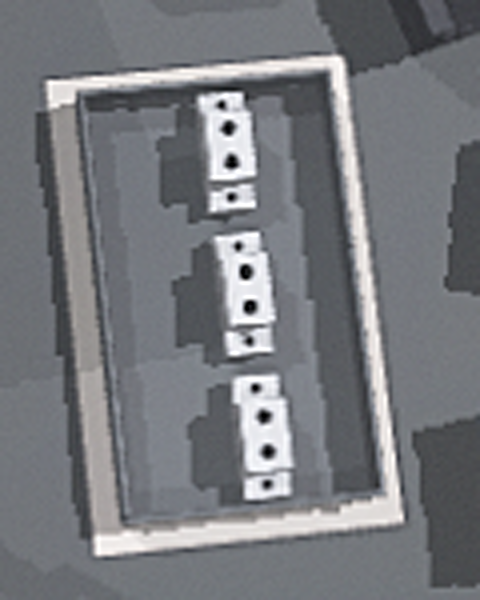

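Run:
```python
from h import *
np.set_printoptions(precision=1,suppress=True)
d=load('t12')
P=zm(d,[(79,92),(332,72),(382,496),(123,526)],4,280,150,30)[:,:2]
print(P,P.mean(0),[np.linalg.norm(P[i]-P[i-1]).round() for i in range(4)],[np.degrees(np.arctan2(*(P[i]-P[i-1])[::-1])).round(1) for i in range(4)])
a=np.radians(4.97);R=np.array([[np.cos(a),-np.sin(a)],[np.sin(a),np.cos(a)]])
print((P-[551.1,-126.3])@R)
plan(575,-150,170,35,10,-1)
```

```text
[[ 668.6  -42.6]
 [ 679.9 -190.8]
 [ 434.1 -209.4]
 [ 420.   -62.5]] [ 550.6 -126.3] [np.float64(249.0), np.float64(149.0), np.float64(246.0), np.float64(148.0)] [np.float64(4.6), np.float64(-85.6), np.float64(-175.7), np.float64(95.5)]
[[ 124.3   73.2]
 [ 122.7  -75.4]
 [-123.7  -72.7]
 [-125.1   74.9]]
pos [512.  153.6 152.7] yaw 95.0 F [ 0.5 -0.1  0.3] gap 0.401 t 39.83 perrow mm 31.0 deg 6.0
[[[-0.205,0.024,-0.011],[0.0,0.0,0.067],-1],[[-0.202,0.046,-0.011],[0.0,0.0,0.067],-1],[[-0.196,0.066,-0.011],[0.0,0.0,0.067],-1],[[-0.188,0.086,-0.011],[0.0,0.0,0.067],-1],[[-0.178,0.106,-0.011],[0.0,0.0,0.067],-1],[[-0.166,0.124,-0.011],[0.0,0.0,0.067],-1],[[-0.152,0.14,-0.011],[0.0,0.0,0.067],-1],[[-0.136,0.155,-0.011],[0.0,0.0,0.067],-1],[[-0.119,0.169,-0.011],[0.0,0.0,0.067],-1],[[-0.101,0.18,-0.012],[0.0,0.0,0.067],-1]]
```

Tray centred on the plate to within 1 mm, margins about 15 mm all round. On to the button.

```bash
python3 -m jog '[[[-0.205,0.024,-0.011],[0,0,0.067],-1],[[-0.202,0.046,-0.011],[0,0,0.067],-1],[[-0.196,0.066,-0.011],[0,0,0.067],-1],[[-0.188,0.086,-0.011],[0,0,0.067],-1],[[-0.178,0.106,-0.011],[0,0,0.067],-1],[[-0.166,0.124,-0.011],[0,0,0.067],-1],[[-0.152,0.14,-0.011],[0,0,0.067],-1],[[-0.136,0.155,-0.011],[0,0,0.067],-1],[[-0.119,0.169,-0.011],[0,0,0.067],-1],[[-0.101,0.18,-0.012],[0,0,0.067],-1]]'
python3 -c "
from h import *
plan(603,-343,110,35,7,-1)"
```

```text
time: 41.08
tool_pos: [573.1, -154.3, 169.4]
tool_rot: [[0.827, 0.562, -0.001], [0.562, -0.827, -0.001], [-0.001, 0.0, -1.0]]
force: [0.2, -0.5, -0.1]
finger_gap: 0.002
pos [ 573.1 -154.3  169.4] yaw 34.2 F [ 0.2 -0.5 -0.1] gap 0.002 t 41.08 perrow mm 28.6 deg 0.1
[[[-0.077,0.165,0.057],[0.0,0.0,-0.001],-1],[[-0.078,0.165,0.057],[0.0,0.0,-0.001],-1],[[-0.078,0.164,0.057],[0.0,0.0,-0.001],-1],[[-0.078,0.164,0.057],[0.0,0.0,-0.001],-1],[[-0.079,0.164,0.057],[0.0,0.0,-0.001],-1],[[-0.079,0.164,0.057],[0.0,0.0,-0.001],-1],[[-0.079,0.164,0.057],[0.0,0.0,-0.001],-1]]
```

```bash
python3 -m jog '[[[-0.077,0.165,0.045],[0,0,0],-1],[[-0.078,0.165,0.057],[0,0,0],-1],[[-0.078,0.164,0.057],[0,0,0],-1],[[-0.078,0.164,0.057],[0,0,0],-1],[[-0.079,0.164,0.057],[0,0,0],-1],[[-0.079,0.164,0.057],[0,0,0],-1],[[-0.079,0.164,0.057],[0,0,0],-1],[[0,0,0],[0,0,0],-1],[[0,0,0],[0,0,0],-1]]'
python3 - <<'E'
from h import *
d=snap('scene','s13');snap('top','t13')
cv2.imwrite('pics/c13.png',cv2.resize(d['image'][190:340,90:310],None,fx=3.5,fy=3.5,interpolation=cv2.INTER_CUBIC)[:,:,::-1])
plan(603,-343,70,35,3,-1)
E
```

```text
time: 42.2
tool_pos: [603.5, -340.1, 111.2]
tool_rot: [[0.824, 0.567, -0.0], [0.567, -0.824, 0.001], [0.0, -0.001, -1.0]]
force: [-0.5, 0.0, 0.6]
finger_gap: 0.001
pos [ 603.9 -339.5  111.8] yaw 34.6 F [ 0.2 -0.4  0.7] gap 0.003 t 42.3 perrow mm 14.0 deg 0.1
[[[-0.006,0.005,0.093],[0.0,-0.0,-0.002],-1],[[-0.006,0.005,0.093],[0.0,-0.0,-0.002],-1],[[-0.006,0.005,0.093],[0.0,-0.0,-0.002],-1]]
```

View pics/c13.png

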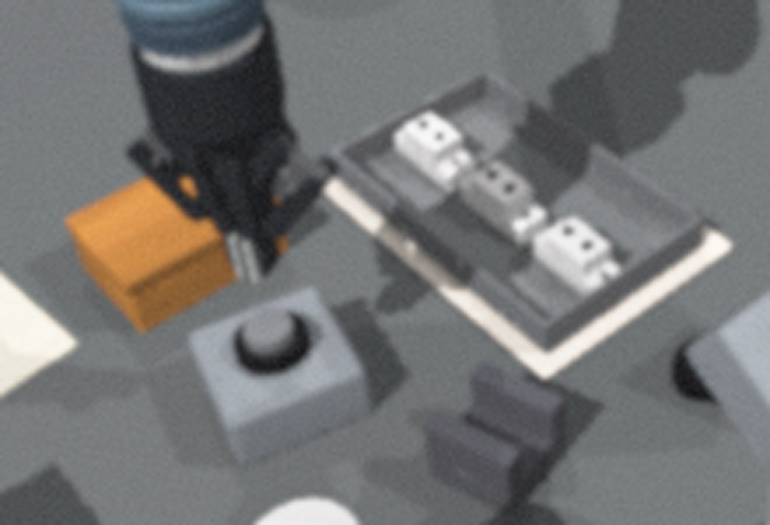

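Shut fingers are above the button; tray is loaded and on the plate. Go down to touch, then press in small steps.

```bash
python3 -m jog '[[[-0.006,0.006,0.09],[0,0,0],-1],[[-0.006,0.006,0.09],[0,0,0],-1],[[-0.006,0.006,0.09],[0,0,0],-1],[[0,0,0],[0,0,0],-1],[[0,0,0],[0,0,0],-1]]'
python3 -m jog '[[[0,0,0.02],[0,0,0],-1],[[0,0,0.02],[0,0,0],-1],[[0,0,0],[0,0,0],-1]]'
```

```text
time: 42.92
tool_pos: [603.1, -343.9, 70.9]
tool_rot: [[0.824, 0.567, -0.0], [0.567, -0.824, 0.0], [-0.0, -0.0, -1.0]]
force: [-0.1, 0.0, 0.2]
finger_gap: -0.0
time: 43.3
tool_pos: [603.6, -344.2, 65.5]
tool_rot: [[0.824, 0.567, 0.001], [0.567, -0.824, -0.001], [0.0, 0.001, -1.0]]
force: [0.2, 0.0, 3.1]
finger_gap: 0.0
```

```bash
python3 -m jog '[[[0,0,0.02],[0,0,0],-1],[[0,0,0.02],[0,0,0],-1],[[0,0,0],[0,0,0],-1]]'
python3 -m jog '[[[0,0,0.012],[0,0,0],-1],[[0,0,0],[0,0,0],-1]]'
```

```text
time: 43.68
tool_pos: [603.7, -344.2, 61.0]
tool_rot: [[0.824, 0.567, 0.002], [0.567, -0.824, -0.001], [0.001, 0.002, -1.0]]
force: [-2.2, 1.0, 11.2]
finger_gap: -0.003
time: 43.92
tool_pos: [603.8, -344.3, 60.8]
tool_rot: [[0.824, 0.567, 0.003], [0.567, -0.824, -0.002], [0.001, 0.003, -1.0]]
force: [-5.0, 3.5, 18.4]
finger_gap: -0.0
```

Bottomed out: 18 N with no more travel. Hold briefly, then back off.

```bash
python3 -m jog '[[[0,0,0.005],[0,0,0],-1],[[0,0,0],[0,0,0],-1],[[0,0,0],[0,0,0],-1],[[0,0,0],[0,0,0],-1]]'
python3 -m jog '[[[0,0,-0.1],[0,0,0],-1],[[0,0,-0.2],[0,0,0],-1],[[0,0,-0.3],[0,0,0],-1],[[0,0,-0.3],[0,0,0],-1],[[0,0.3,0],[0,0,0],-1],[[0,0.2,0],[0,0,0],-1],[[-0.3,0.1,0],[0,0,0],-1],[[0,0,0],[0,0,0],-1],[[0,0,0],[0,0,0],-1]]'
python3 - <<'E'
from h import *
d=snap('scene','s14');e=snap('top','t14')
cv2.imwrite('pics/c14.png',cv2.resize(d['image'][190:340,90:310],None,fx=3.5,fy=3.5,interpolation=cv2.INTER_CUBIC)[:,:,::-1])
E
```

```text
time: 44.42
tool_pos: [603.8, -344.3, 60.8]
tool_rot: [[0.824, 0.567, 0.003], [0.567, -0.824, -0.002], [0.001, 0.004, -1.0]]
force: [-5.4, 4.6, 21.3]
finger_gap: -0.0
time: 45.55
tool_pos: [616.7, -443.2, 190.7]
tool_rot: [[0.824, 0.566, -0.001], [0.566, -0.824, 0.001], [0.0, -0.002, -1.0]]
force: [0.4, 0.3, -0.5]
finger_gap: 0.0
```

View pics/t14.png

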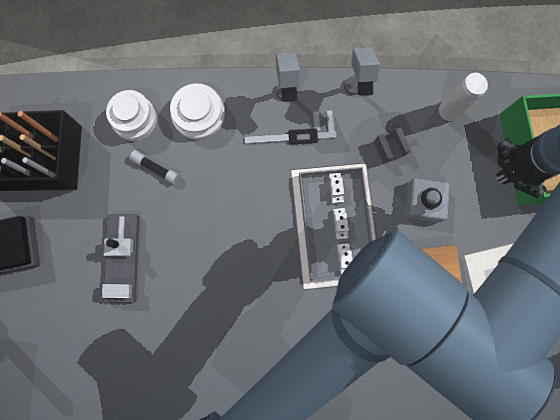

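View pics/s14.png

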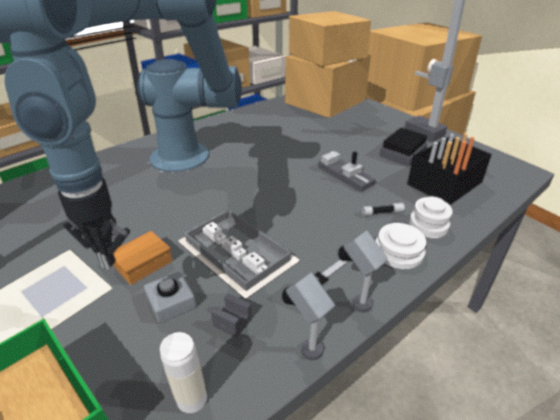

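Blocks flat in the tray, button up, fingers clear. Last numeric check of the jaw and tray.

Run:
```python
from h import *
a=load('top0')['image'];b=load('t14')['image'];c=load('t12')['image']
i=np.vstack([np.hstack([x[200:310,90:150],y[200:310,90:150]]) for x,y in[(a,b)]])
j=np.hstack([c[155:295,285:385],b[155:295,285:385]])
i=cv2.resize(i,None,fx=3,fy=3);j=cv2.resize(j,None,fx=2,fy=2)
o=np.zeros((330,800,3),np.uint8);o[:i.shape[0],:i.shape[1]]=i;o[:j.shape[0],370:370+j.shape[1]]=j
cv2.imwrite('pics/f.png',o[:,:,::-1])
```

```text
(no output)
```

View pics/f.png

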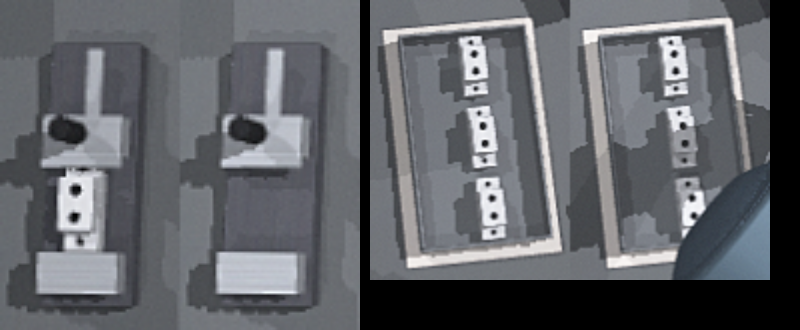

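The jaw is at its starting (closed) position and the tray is unchanged since its check. Handing in.

```bash
python3 -c "
from plant import *
print(hand_in())"
```

```text
the job is handed in; nothing more can be done
None
```

The job is handed in after about 46 s of robot time. The hand-in reports no verdict.

- **Vise and blocks:** I opened the jaw by its knob, lifted the finished block out and laid it in the tray. I then did the same with the two loose blocks, the only ones on the bench. The last pictures show all three flat on the tray floor, not touching each other. The jaw is fully closed again: the knob met the stop at x = 505.6 mm, against 505.8 mm at the start.
- **Tray:** I pinched its wall and slid it along the bench onto the plate. It measured within about 1 mm of the plate's centre, and within about 1° of square, with roughly 15 mm of plate showing all round. The force readings gave no sign of lifting.
- **Button:** It went down until it stopped, reaching 21 N with no further travel, was held for about half a second, then released. It looked fully up in the last pictures.
- **Other things:** The bystanders in view look to be where they were at the start. The arm partly hid the wooden case and one tray corner in the last top view, but the side view shows both in place.

I saw no knocked part and no slackened grip, and none of my checks failed or disagreed.

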